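Load the chamber warmer

TASK

Get the chamber warmer ready for recording. Pull its drawer fully open, dip the brush tip well down into the steel gel pot and then dab the tip on the round brass sensor pad in the drawer, and stand the brush back in its stand; only then seat every white chamber insert that is on the bench flat and square, fully home in a pocket of the drawer (any pocket, one each), and shut the drawer completely. Leave the pot standing upright, and don't disturb the mouse, the jar or the beaker.

Things in the scene. Friction and masses are not known exactly. Their poses are not given: they have to be found in the camera images.
- warmer: White metal chamber warmer fixed on the bench, 150 (x) x 310 (y) x 76 mm high, open at the front (-x own) where its drawer slides. Origin: centre of its underside; its front face is 75 mm from the origin towards own -x. Heading varies by up to about 0.15 rad.
- drawer (a joint): How far the drawer is pulled out along the warmer's -x: 0 shut, 0.11 m fully open (end stop). Starts 0 to 0.03. Friction about 2.5 N; stays where left. Its grey front panel, 12 mm thick, 290 mm wide, 10 to 70 mm high, stands outside the housing's front. Behind it an aluminium plate (130 mm deep, 272 mm wide, top at 28 mm height) carries the pockets and the pad.
- handle (a point): Middle of the steel bar handle on the drawer front, moves with the drawer: bar along own y, 110 mm long, 11 mm thick, its axis 35 mm out from the front panel, at 55 mm height. Own axes as the warmer's.
- pocket0 (a point): Centre of the floor of pocket 0 in the drawer (pockets 0 to 3 from own -y to +y, at y = -108, -48, 48, 108 mm from the drawer's middle); moves with the drawer, own axes as the warmer's. Pocket 57 (own x) x 37 (own y) mm, 8 mm deep with 2 mm chamfered mouth; fits an insert with its long side along x. Floor at 20 mm height.
- pocket1 (a point): Centre of the floor of pocket 1 in the drawer (pockets 0 to 3 from own -y to +y, at y = -108, -48, 48, 108 mm from the drawer's middle); moves with the drawer, own axes as the warmer's. Pocket 57 (own x) x 37 (own y) mm, 8 mm deep with 2 mm chamfered mouth; fits an insert with its long side along x. Floor at 20 mm height.
- pocket2 (a point): Centre of the floor of pocket 2 in the drawer (pockets 0 to 3 from own -y to +y, at y = -108, -48, 48, 108 mm from the drawer's middle); moves with the drawer, own axes as the warmer's. Pocket 57 (own x) x 37 (own y) mm, 8 mm deep with 2 mm chamfered mouth; fits an insert with its long side along x. Floor at 20 mm height.
- pocket3 (a point): Centre of the floor of pocket 3 in the drawer (pockets 0 to 3 from own -y to +y, at y = -108, -48, 48, 108 mm from the drawer's middle); moves with the drawer, own axes as the warmer's. Pocket 57 (own x) x 37 (own y) mm, 8 mm deep with 2 mm chamfered mouth; fits an insert with its long side along x. Floor at 20 mm height.
- pad (a point): Centre of the top of the round brass sensor pad in the middle of the drawer plate: 24 mm across, stands 3 mm above the plate (top at 31 mm height). Moves with the drawer; with the drawer fully open, pad and pocket centres are 60 mm in front of the housing.
- insert0: White plastic chamber insert, one of two to four identical ones lying flat on the bench to the robot's right (None if absent this time). Base block 54 (own x) x 34 (own y) x 14 mm high; on its middle stands a grip rib 30 (x) x 16 (y) mm, from 14 to 34 mm height, flat sides, to be pinched across its 16 mm. Half-turn symmetric. Origin: centre of its underside, z up. About 50 g.
- insert1: White plastic chamber insert, one of two to four identical ones lying flat on the bench to the robot's right (None if absent this time). Base block 54 (own x) x 34 (own y) x 14 mm high; on its middle stands a grip rib 30 (x) x 16 (y) mm, from 14 to 34 mm height, flat sides, to be pinched across its 16 mm. Half-turn symmetric. Origin: centre of its underside, z up. About 50 g.
- insert2: White plastic chamber insert, one of two to four identical ones lying flat on the bench to the robot's right (None if absent this time). Base block 54 (own x) x 34 (own y) x 14 mm high; on its middle stands a grip rib 30 (x) x 16 (y) mm, from 14 to 34 mm height, flat sides, to be pinched across its 16 mm. Half-turn symmetric. Origin: centre of its underside, z up. About 50 g.
- insert3: White plastic chamber insert, one of two to four identical ones lying flat on the bench to the robot's right (None if absent this time). Base block 54 (own x) x 34 (own y) x 14 mm high; on its middle stands a grip rib 30 (x) x 16 (y) mm, from 14 to 34 mm height, flat sides, to be pinched across its 16 mm. Half-turn symmetric. Origin: centre of its underside, z up. About 50 g.
- brush: Gel brush upright in its stand, 120 mm long, 30 g, rigid. Origin: centre of its grey tip, the lower end; own z up the brush. Tip 8 mm across, 10 mm metal shank up to 40 mm, wooden collar 26 mm across from 40 to 46 mm, above it a square handle 14 x 14 mm (faces along own x and y) up to 120 mm. In the stand its collar rests on the stand's top: origin 10 mm above the bench.
- brush_tip (a point): Centre of the brush's lower end (the tip).
- stand: Grey plastic brush stand fixed on the bench, 70 x 70 x 50 mm high, with one vertical hole in the middle, 17 mm across, 46 mm deep, mouth chamfered 3 mm. Origin: centre of its underside.
- pot: Small open round steel gel pot, loose, 350 g, 64 mm across the rim, 50 mm high, wall about 4 mm, empty to look at. Origin: centre of its underside.
- pot_rim (a point): Centre of the pot's open mouth, 50 mm above the bench.
- pot_in (a point): Centre of the pot's inner floor.
- mouse: White computer mouse, 100 x 58 x 22 mm: leave alone. Origin: centre of underside.
- reagent: Brown glass jar with a black cap, 54 mm across, 70 mm high: leave alone. Origin: centre of underside.
- beaker: White ceramic beaker, 70 mm across, 80 mm high: leave alone. Origin: centre of underside.
Things that resemble listed ones, but are neither listed nor needed, are in the scene too. Leave any blue look-alike of the insert2 alone.

How it is judged (in metres and radians):
On the way, in this order (a step that is already met when the one before it is completed fails the run):
1. the brush tip is dipped into the pot, at least 15 mm below the rim (horizontal distance between brush_tip and pot_rim below 0.027 m and z of brush_tip in the frame of pot_rim below -0.015 m and angle between pot's own z axis and vertical below 0.3 rad), for 0.2 s.
2. the brush tip touches the brass pad in the drawer (horizontal distance between brush_tip and pad below 0.014 m and z of brush_tip in the frame of pad below 0.004 m and contact force between brush and drawer above 0.2 N), for 0.1 s.
3. every insert present is seated in a pocket with the drawer open and the brush back in its stand (((horizontal distance between insert0 and pocket0 below 0.004 m and z of insert0 in the frame of pocket0 below 0.003 m and angle between the x axis of insert0 and the x axis of pocket0, either way round below 0.12 rad) or (horizontal distance between insert0 and pocket1 below 0.004 m and z of insert0 in the frame of pocket1 below 0.003 m and angle between the x axis of insert0 and the x axis of pocket1, either way round below 0.12 rad) or (horizontal distance between insert0 and pocket2 below 0.004 m and z of insert0 in the frame of pocket2 below 0.003 m and angle between the x axis of insert0 and the x axis of pocket2, either way round below 0.12 rad) or (horizontal distance between insert0 and pocket3 below 0.004 m and z of insert0 in the frame of pocket3 below 0.003 m and angle between the x axis of insert0 and the x axis of pocket3, either way round below 0.12 rad)) and angle between each of insert0, insert1, insert2, insert3's own z axis and vertical below 0.05 rad and linear speed of each of insert0, insert1, insert2, insert3 below 0.03 m/s and ((horizontal distance between insert1 and pocket0 below 0.004 m and z of insert1 in the frame of pocket0 below 0.003 m and angle between the x axis of insert1 and the x axis of pocket0, either way round below 0.12 rad) or (horizontal distance between insert1 and pocket1 below 0.004 m and z of insert1 in the frame of pocket1 below 0.003 m and angle between the x axis of insert1 and the x axis of pocket1, either way round below 0.12 rad) or (horizontal distance between insert1 and pocket2 below 0.004 m and z of insert1 in the frame of pocket2 below 0.003 m and angle between the x axis of insert1 and the x axis of pocket2, either way round below 0.12 rad) or (horizontal distance between insert1 and pocket3 below 0.004 m and z of insert1 in the frame of pocket3 below 0.003 m and angle between the x axis of insert1 and the x axis of pocket3, either way round below 0.12 rad)) and ((horizontal distance between insert2 and pocket0 below 0.004 m and z of insert2 in the frame of pocket0 below 0.003 m and angle between the x axis of insert2 and the x axis of pocket0, either way round below 0.12 rad) or (horizontal distance between insert2 and pocket1 below 0.004 m and z of insert2 in the frame of pocket1 below 0.003 m and angle between the x axis of insert2 and the x axis of pocket1, either way round below 0.12 rad) or (horizontal distance between insert2 and pocket2 below 0.004 m and z of insert2 in the frame of pocket2 below 0.003 m and angle between the x axis of insert2 and the x axis of pocket2, either way round below 0.12 rad) or (horizontal distance between insert2 and pocket3 below 0.004 m and z of insert2 in the frame of pocket3 below 0.003 m and angle between the x axis of insert2 and the x axis of pocket3, either way round below 0.12 rad)) and ((horizontal distance between insert3 and pocket0 below 0.004 m and z of insert3 in the frame of pocket0 below 0.003 m and angle between the x axis of insert3 and the x axis of pocket0, either way round below 0.12 rad) or (horizontal distance between insert3 and pocket1 below 0.004 m and z of insert3 in the frame of pocket1 below 0.003 m and angle between the x axis of insert3 and the x axis of pocket1, either way round below 0.12 rad) or (horizontal distance between insert3 and pocket2 below 0.004 m and z of insert3 in the frame of pocket2 below 0.003 m and angle between the x axis of insert3 and the x axis of pocket2, either way round below 0.12 rad) or (horizontal distance between insert3 and pocket3 below 0.004 m and z of insert3 in the frame of pocket3 below 0.003 m and angle between the x axis of insert3 and the x axis of pocket3, either way round below 0.12 rad)) and value of joint drawer above 0.08 m and horizontal distance between brush and stand below 0.008 m and angle between brush's own z axis and vertical below 0.15 rad and height (world z) of brush below 0.016 m), for 0.2 s.
4. the drawer is shut (value of joint drawer below 0.005 m), for 0.2 s.
At the end, for the whole second after the job is handed in: Each insert present lies in its own pocket: within 4 mm of centre, underside under 3 mm above the floor, square to 0.12 rad, flat to 0.05 rad, at rest. Drawer shut to 5 mm. Brush upright in its stand (8 mm, 0.15 rad), collar within 6 mm of the top. Pot upright on the bench (((horizontal distance between insert0 and pocket0 below 0.004 m and z of insert0 in the frame of pocket0 below 0.003 m and angle between the x axis of insert0 and the x axis of pocket0, either way round below 0.12 rad) or (horizontal distance between insert0 and pocket1 below 0.004 m and z of insert0 in the frame of pocket1 below 0.003 m and angle between the x axis of insert0 and the x axis of pocket1, either way round below 0.12 rad) or (horizontal distance between insert0 and pocket2 below 0.004 m and z of insert0 in the frame of pocket2 below 0.003 m and angle between the x axis of insert0 and the x axis of pocket2, either way round below 0.12 rad) or (horizontal distance between insert0 and pocket3 below 0.004 m and z of insert0 in the frame of pocket3 below 0.003 m and angle between the x axis of insert0 and the x axis of pocket3, either way round below 0.12 rad)) and angle between each of insert0, insert1, insert2, insert3's own z axis and vertical below 0.05 rad and linear speed of each of insert0, insert1, insert2, insert3 below 0.03 m/s and ((horizontal distance between insert1 and pocket0 below 0.004 m and z of insert1 in the frame of pocket0 below 0.003 m and angle between the x axis of insert1 and the x axis of pocket0, either way round below 0.12 rad) or (horizontal distance between insert1 and pocket1 below 0.004 m and z of insert1 in the frame of pocket1 below 0.003 m and angle between the x axis of insert1 and the x axis of pocket1, either way round below 0.12 rad) or (horizontal distance between insert1 and pocket2 below 0.004 m and z of insert1 in the frame of pocket2 below 0.003 m and angle between the x axis of insert1 and the x axis of pocket2, either way round below 0.12 rad) or (horizontal distance between insert1 and pocket3 below 0.004 m and z of insert1 in the frame of pocket3 below 0.003 m and angle between the x axis of insert1 and the x axis of pocket3, either way round below 0.12 rad)) and ((horizontal distance between insert2 and pocket0 below 0.004 m and z of insert2 in the frame of pocket0 below 0.003 m and angle between the x axis of insert2 and the x axis of pocket0, either way round below 0.12 rad) or (horizontal distance between insert2 and pocket1 below 0.004 m and z of insert2 in the frame of pocket1 below 0.003 m and angle between the x axis of insert2 and the x axis of pocket1, either way round below 0.12 rad) or (horizontal distance between insert2 and pocket2 below 0.004 m and z of insert2 in the frame of pocket2 below 0.003 m and angle between the x axis of insert2 and the x axis of pocket2, either way round below 0.12 rad) or (horizontal distance between insert2 and pocket3 below 0.004 m and z of insert2 in the frame of pocket3 below 0.003 m and angle between the x axis of insert2 and the x axis of pocket3, either way round below 0.12 rad)) and ((horizontal distance between insert3 and pocket0 below 0.004 m and z of insert3 in the frame of pocket0 below 0.003 m and angle between the x axis of insert3 and the x axis of pocket0, either way round below 0.12 rad) or (horizontal distance between insert3 and pocket1 below 0.004 m and z of insert3 in the frame of pocket1 below 0.003 m and angle between the x axis of insert3 and the x axis of pocket1, either way round below 0.12 rad) or (horizontal distance between insert3 and pocket2 below 0.004 m and z of insert3 in the frame of pocket2 below 0.003 m and angle between the x axis of insert3 and the x axis of pocket2, either way round below 0.12 rad) or (horizontal distance between insert3 and pocket3 below 0.004 m and z of insert3 in the frame of pocket3 below 0.003 m and angle between the x axis of insert3 and the x axis of pocket3, either way round below 0.12 rad)) and value of joint drawer below 0.005 m and horizontal distance between brush and stand below 0.008 m and angle between brush's own z axis and vertical below 0.15 rad and height (world z) of brush below 0.016 m and angle between pot's own z axis and vertical below 0.1 rad and height (world z) of pot below 0.01 m); the robot touches nothing.
It fails at once if the mouse, the jar or the beaker is disturbed (moved more than 30 mm or tipped) (distance of any of mouse, reagent, beaker from where it was at the start of the episode above 0.03 m or angle between any of mouse, reagent, beaker's own z axis and vertical above 0.3 rad).
It fails at once if the gel pot is tipped (angle between pot's own z axis and vertical above 0.5 rad).
Of insert0, insert1, insert2, insert3 only 2 to 4 are there at a start; the rules pass over those that are not, and their reading is None.
At some moment in a run one of insert0, insert1, insert2, insert3 may be knocked a few centimetres aside while the robot is not near it.
It also fails if it takes over 210 s, if anything falls off the work surface, if the arm or the gripper's body presses on something with over 40 N, if the wrist force passes 120 N, or if a joint passes its speed limit or range.

ROBOT

A 6-joint arm with a two-finger parallel gripper is mounted at the origin on the work surface. World frame = base frame: x ahead of the robot, y to its left, z up, the work surface at z = 0. Lengths are in mm, angles in rad, forces in N, time in s.
With the tool pointing down it reaches from about 275 to 750 mm from the base axis. Payload 10.2 kg.
Tool frame: the origin (TCP) lies midway between the tips of the shut fingers; the grasp point (between the pads) lies 19 mm behind it; z points along the fingers, y is the line along which they close (so a half turn about z gives the same grasp; the last joint's range is limited). The gripper opens to 85 mm and grips with 20 to 120 N. Pads are 22 mm wide; open, the fingers measure 114 mm over their backs; the gripper's body (76 mm by 85 mm) begins 54 mm behind the grasp point. The pads swing forward as they close: fully open they stand 13 mm farther back than shut.
Start: joints at [0.914, 0.313, 1.498, -0, 1.331, -0.223], TCP at [220.682, 476.372, 231.294] pointing down, gripper open.
Joint ranges: [-2.94, 2.94], [-0.97, 2.17], [0.19, 2.56], [-1.23, 4.37], [0.02, 3.11], [-2.88, 2.88]. Speed limits (rad/s): [2.39, 2.39, 3.01, 3.14, 3.14, 3.14].

INTERFACE

Orientations are given as a unit quaternion [w, x, y, z].
In Python, from rig import ctrl, capture, camera_info gives the robot as it stands.
- The arm moves only by the tool apply_moves, never from a script. Its argument "targets" is a list of rows, each a list of 3 entries, a list of its own where there are three numbers: the finger opening in mm, from 0 to 85.4, then the shift along the world's x, y, z in mm, then the turn, a rotation vector about the world's x, y, z in degrees. In form: [[grip, [dx, dy, dz], [rx, ry, rz]], ...]. A call has 1 to 20 rows; each row is the pose to reach, as a shift and turn from the pose commanded when the call began; what a row does not reach only later rows make up. A row lasts 1/10 s, in which the tool goes at most 50 mm and 8.59 degrees, less where a joint would pass 70% of its speed; a pose out of reach is approached as far as the arm can. A call with a gripper value outside its range is refused whole. The fingers move at their own pace and stop on an object; "squeeze" is the grip in N (left out, the last holds). Time passes only in rows, so rows that repeat a pose let the fingers close. It gives the time, the measured TCP pose, the force, the opening and the grip force at its end, in the units of the state.
- ctrl.sense(): the state, without advancing time (a new reading comes with each control period).
- capture(name): name is "scene" or "top" or "wrist"; returns (picture, depth): 400x640x3 uint8, blue, green, red; 400x640 float32, mm along the optical axis (not along the pixel's ray), 0 where there is no reading.
- camera_info(name): a dict with "vfov" (degrees; the focal length in pixels is half the picture's height over the tangent of half this angle, whatever the lens; pixels are square), "cx", "cy" (the principal point, pixels), "k1" (the pictures are not rectified: a ray, as slopes to the right and down, at radius r is drawn at 1 + k1 r^2 times it, then the intrinsics apply), "extrinsics" (4x4, takes a point from camera to world coordinates). Camera axes: x right, y down, z forward; pixel columns grow to the right and rows downward; lengths in mm; the calibration is good to about 2 mm. A picture is of the moment at which its call begins: read the wrist's pose just before it. camera_info takes no time and is no camera call; for the wrist camera it gives the pose at the moment of the call.
- ctrl.finish_job(): hands the job in; it is judged then, once.
The state is a dict: "time_s": time; "joints": joint angles; "dq": joint speeds; "tau": joint torques, N m; "eef_pos": TCP position; "ee_rot": TCP orientation; "force": force on the tool from outside, world axes, zero at the start; "wrist_torque": the same for the moment, N m; "grip_width": opening from 0.0 (shut) to 1.0 (fully open); "grip_force": force on a finger pad.
Only numpy, scipy, OpenCV 4.12 (cv2) and the standard library are available. Lean on these libraries where they do the work, as an engineer would, in place of code of your own. Each camera call takes 0.05 s, during which the arm holds its last target. There are 200 camera calls.

## Working session

There is one attempt and no reset: what is moved stays moved. The work goes in short steps, Python scripts to look and compute and a tool call to move; the robot and the scene stay as the last step left them, time stands still between calls to the robot, and variables do not carry over. Pictures are saved under pics/ and viewed, at most 18 in all, crops included, and the job is handed in when it is done.

Besides the shell and the picture viewer there is one more tool, called after ">>>" in YAML: its name, and indented under it one key for each argument. apply_moves: Moves the arm, as the interface text tells. Its arguments: {"type":"object","properties":{"targets":{"type":"array","items":{"type":"array"}},"squeeze":{"type":"number"}},"required":["targets"]}

```bash
ls; mkdir -p pics; cat > h.py <<'E'
import numpy as np, cv2
from rig import ctrl, capture, camera_info
def K(n):
    c=camera_info(n); f=200/np.tan(np.radians(c['vfov'])/2); return c,f
def ray(n,uv,c=None):
    c=c or camera_info(n); f=200/np.tan(np.radians(c['vfov'])/2)
    uv=np.atleast_2d(np.array(uv,float)); Km=np.array([[f,0,c['cx']],[0,f,c['cy']],[0,0,1.]])
    p=cv2.undistortPoints(uv[:,None],Km,np.array([c['k1'],0,0,0,0.]))[:,0]  # iterative
    T=np.array(c['extrinsics']); d=np.c_[p,np.ones(len(p))]@T[:3,:3].T
    return T[:3,3],d
def onz(n,uv,z,c=None):
    o,d=ray(n,uv,c); z=np.broadcast_to(z,len(d)); return o+d*((z-o[2])/d[:,2])[:,None]
def proj(n,P,c=None):
    c=c or camera_info(n); f=200/np.tan(np.radians(c['vfov'])/2); T=np.linalg.inv(np.array(c['extrinsics']))
    q=np.atleast_2d(P)@T[:3,:3].T+T[:3,3]; s=q[:,:2]/q[:,2:]; r2=(s**2).sum(1,keepdims=True)
    return s*(1+c['k1']*r2)*f+[c['cx'],c['cy']]
def cloud(n,dep,c=None):
    v,u=np.mgrid[0:400,0:640]; o,d=ray(n,np.c_[u.ravel(),v.ravel()],c)
    return (o+d*dep.ravel()[:,None]).reshape(400,640,3)
E
python3 - <<'E'
from h import *
for n in ['scene','top','wrist']:
    c=camera_info(n); print(n,c['vfov'],c['cx'],c['cy'],c['k1'],np.round(c['extrinsics'],3).tolist())
    im,d=capture(n); cv2.imwrite(f'pics/{n}0.png',im); np.save(f'{n}0.npy',d)
print(ctrl.sense())
E
```

```text
pics
scene 48.9268971901638 324.2448583960405 195.53065974656695 -0.08207218187971185 [[-0.457, 0.556, -0.694, 1224.521], [0.89, 0.284, -0.357, 350.884], [-0.001, -0.781, -0.625, 727.618], [0.0, 0.0, 0.0, 1.0]]
top 46.588644687489804 318.4133596805503 202.19861252689677 -0.11960898622633925 [[0.01, -0.991, 0.134, 323.099], [-1.0, -0.012, -0.014, 2.409], [0.016, -0.134, -0.991, 1208.234], [0.0, 0.0, 0.0, 1.0]]
wrist 69.70379321545911 313.24496354401026 201.64678408593429 -0.04717069703540615 [[0.419, 0.875, 0.241, 160.6], [0.908, -0.404, -0.113, 504.073], [-0.001, 0.266, -0.964, 373.668], [0.0, 0.0, 0.0, 1.0]]
{'time_s': 0.15, 'joints': array([ 9.13576927e-01,  3.13351335e-01,  1.49822787e+00,  5.05969868e-06,
        1.33100475e+00, -2.23388071e-01]), 'dq': array([-0.00061494, -0.00199504, -0.00244735,  0.00087024, -0.00071363,
       -0.00039012]), 'tau': array([ 4.59819148e-04, -4.12373400e+01, -2.59796530e+01, -2.22292083e-04,
        3.28819202e-03, -1.59759276e-05]), 'eef_pos': array([220.57434228, 476.21566254, 230.86431889]), 'ee_rot': array([-2.13478010e-04,  2.15219156e-01,  9.76565650e-01, -4.47333216e-04]), 'force': array([-0.07071642,  0.34635553,  0.07379847]), 'wrist_torque': array([-0.00627173, -0.00325689,  0.04300712]), 'grip_force': 0.0, 'grip_width': 1.0035508855041477}
```

View pics/top0.png

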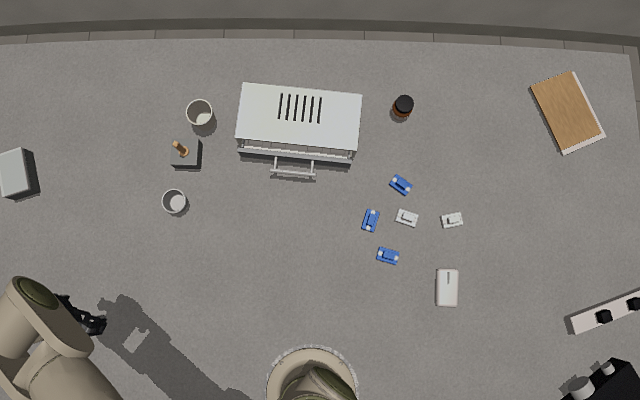

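View pics/scene0.png

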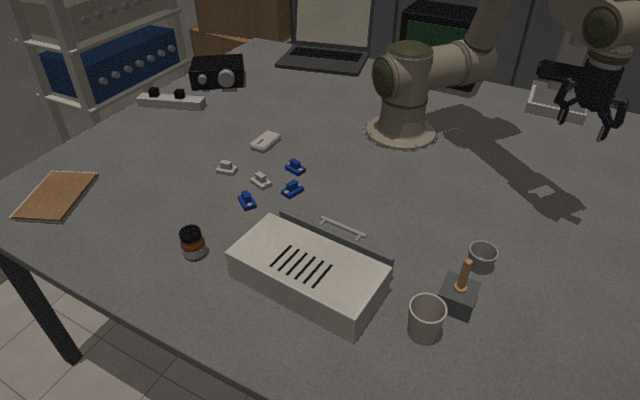

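Top view: white inserts at (407,217) and (452,220). Blue look-alikes at (401,184), (370,220) and (388,255). Mouse at (447,288). Pot (steel) at (174,201), which could be confused with the beaker at (199,112). Brush and stand at (186,153), handle bar at (293,174), jar at (403,106). I choose the two white ones and the smaller grey pot, and check them in a crop.

```bash
python3 - <<'E'
from h import *
im=cv2.imread('pics/top0.png'); d=np.load('top0.npy')
a=cv2.resize(im[165:270,345:475],None,fx=4,fy=4,interpolation=cv2.INTER_CUBIC)
b=cv2.resize(im[95:220,150:220],None,fx=3.3,fy=3.3,interpolation=cv2.INTER_CUBIC)[:420]
o=np.zeros((420,800,3),np.uint8); o[:a.shape[0],:a.shape[1]]=a; o[:b.shape[0],530:530+b.shape[1]]=b
cv2.imwrite('pics/crop1.png',o)
P=cloud('top',d)
hsv=cv2.cvtColor(im,cv2.COLOR_BGR2HSV)
m=((hsv[...,2]>165)&(hsv[...,1]<40)).astype(np.uint8)
n,l,s,ct=cv2.connectedComponentsWithStats(m)
for i in range(1,n):
    if s[i,4]>60:
        q=P[l==i]; c=[x for x in cv2.findContours((l==i).astype(np.uint8),0,1)[0]][0]
        r=cv2.minAreaRect(c); print(s[i],np.round(r[0]),np.round(r[1]),round(r[2]),'med',np.median(q,0).round(), 'z',np.percentile(q[:,2],[5,95]).round(1))
# warmer by height
z=P[...,2]
w=((z>70)&(z<82)&(P[...,0]>300)&(abs(P[...,1])<300)).astype(np.uint8)
n,l,s,ct=cv2.connectedComponentsWithStats(w); i=1+s[1:,4].argmax(); print('warmer',s[i],ct[i],np.median(z[l==i]))
q=P[l==i][:,:2].astype(np.float32); print(cv2.minAreaRect(q))
for zz in [(45,55)]:
    w=((z>zz[0])&(z<zz[1])&(P[...,1]>150)&(P[...,0]>250)).astype(np.uint8)
    n,l,s,ct=cv2.connectedComponentsWithStats(w)
    for i in range(1,n):
        if s[i,4]>30: print(s[i],cv2.minAreaRect(P[l==i][:,:2].astype(np.float32)),P[l==i].mean(0))
E
```

```text
[562  72  44  83 407] [569. 114.] [72. 47.] 64 med [ 683. -771.   10.] z [ 5.6 15. ]
[ 234   82  129   69 6458] [298. 115.] [123.  57.] 6 med [693.  37.  76.] z [72.6 79.9]
[186  99  26  26 196] [198. 112.] [25. 25.] 90 med [711. 300.   9.] z [ 1.9 82.7]
[   0  147   28   50 1032] [ 11. 172.] [45. 27.] 80 med [547. 797.  63.] z [59.8 67.2]
[244 146 103  13 214] [295. 152.] [103.   2.] 6 med [614.  51.  28.] z [24.6 31.8]
[270 157  45  18 137] [293. 166.] [44. 14.] 6 med [558.  53.  60.] z [56.2 63.1]
[168 195  17  18 195] [176. 204.] [17. 16.] 90 med [479. 357.   6.] z [ 1.7 52.5]
[396 209  23  18 217] [407. 217.] [20. 13.] 17 med [ 448. -244.   15.] z [ 9.  36.5]
[442 212  21  16 214] [452. 220.] [13. 19.] 79 med [ 443. -363.   14.] z [ 2.7 35.9]
[438 269  21  37 691] [448. 287.] [36. 20.] 90 med [ 268. -346.   22.] z [17.1 25.4]
[571 291  69  44 879] [607. 313.] [18. 75.] 69 med [ 193. -753.   35.] z [31.  38.4]
[290 351  48  15 292] [314. 358.] [14. 47.] 90 med [91. -6. 12.] z [ 8.2 16.6]
warmer [ 234   82  129   70 6885] [298.82643428 116.2194626 ] 76.31220841871414
((698.1004638671875, 38.605751037597656), (311.59771728515625, 152.74769592285156), 84.42308807373047)
[190 104  20  17  45] ((719.140380859375, 303.8465881347656), (25.789779663085938, 54.67011260986328), 36.30119323730469) [722.13685681 305.14084584  50.44809889]
[170 138  29  28 595] ((607.9600830078125, 333.75439453125), (71.78229522705078, 71.52144622802734), 89.41261291503906) [605.52387537 330.54227446  50.42944113]
[ 23 148   9  42  91] ((562.2979125976562, 763.2133178710938), (118.75609588623047, 7.802064418792725), 16.610231399536133) [561.08433578 762.44013971  49.29487129]
[161 189  25  25 137] ((479.04229736328125, 355.4399719238281), (61.36997985839844, 61.148319244384766), 47.309329986572266) [479.69471744 358.34811327  49.91170858]
```

View pics/crop1.png

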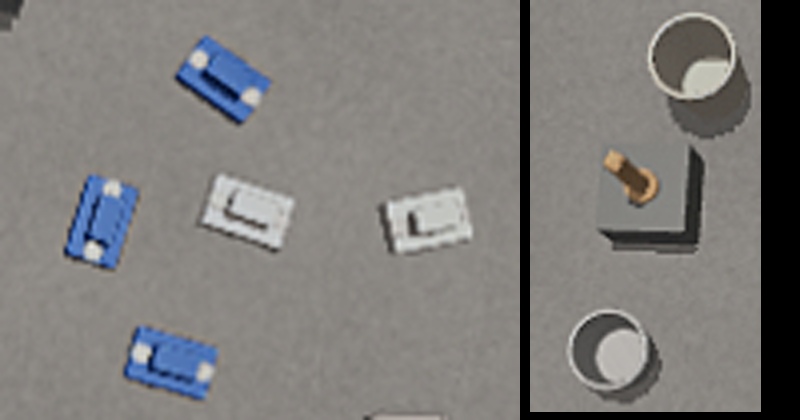

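The crop shows white inserts at top-view (407,217) and (452,220), and three blue ones with white dots to leave alone. The brush stands in its grey stand, with the pot below it. Next I move over the handle for a close look.

>>> apply_moves:
  targets:
    - [40,[240,-416,40],[0,0,-70.7]]
    - [40,[240,-416,40],[0,0,-70.7]]
    - [40,[240,-416,40],[0,0,-70.7]]
    - [40,[240,-416,40],[0,0,-70.7]]
    - [40,[240,-416,40],[0,0,-70.7]]
    - [40,[240,-416,40],[0,0,-70.7]]
    - [40,[240,-416,40],[0,0,-70.7]]
    - [40,[240,-416,40],[0,0,-70.7]]
    - [40,[240,-416,40],[0,0,-70.7]]
    - [40,[240,-416,40],[0,0,-70.7]]
    - [40,[240,-416,40],[0,0,-70.7]]
    - [40,[240,-416,40],[0,0,-70.7]]
    - [40,[240,-416,40],[0,0,-70.7]]
    - [40,[240,-416,40],[0,0,-70.7]]

```text
time_s: 1.55
eef_pos: [460.2, 61.4, 271.3]
ee_rot: [-0.0, 0.74, 0.673, 0.0]
force: [0.8, 0.1, 0.3]
grip_width: 0.466
grip_force: 0.0
```

```bash
cat >> h.py <<'E'
def pose():
    from scipy.spatial.transform import Rotation as R
    s=ctrl.sense(); q=s['ee_rot']; M=R.from_quat([q[1],q[2],q[3],q[0]]).as_matrix()
    print('t',round(s['time_s'],2),'TCP',s['eef_pos'].round(1),'yaw',round(float(np.degrees(np.arctan2(M[1,1],M[0,1]))),2),'zax',M[:,2].round(4),'F',s['force'].round(1),'gw',round(s['grip_width']*85.4,1),'gf',round(s['grip_force'],1))
    return s,M
def shot(n,name):
    c=camera_info(n); im,d=capture(n); cv2.imwrite(f'pics/{name}.png',im); np.save(f'{name}.npy',d); np.save(f'{name}_c.npy',c,allow_pickle=True)
    return c,im,d
def load(name):
    return np.load(f'{name}_c.npy',allow_pickle=True).item(),cv2.imread(f'pics/{name}.png'),np.load(f'{name}.npy')
E
python3 - <<'E'
from h import *
pose(); c,im,d=shot('wrist','w1')
P=cloud('wrist',d,c)
for v in range(150,400,50):
  for u in range(40,640,100): print((u,v),P[v,u].round(),end=' ')
E
```

```text
t 1.55 TCP [460.2  61.4 271.3] yaw -5.46 zax [-0.e+00  1.e-04 -1.e+00] F [0.8 0.1 0.3] gw 39.8 gf 0.0
(40, 150) [ 58. 132.   0.] (140, 150) [215. 115.   2.] (240, 150) [360. 100.   0.] (340, 150) [502.  86.   0.] (440, 150) [638.  76.  19.] (540, 150) [736.  73.  77.] (40, 200) [52. 60. 20.] (140, 200) [195.  41.   0.] (240, 200) [348.  27.  -0.] (340, 200) [497.  13.   1.] (440, 200) [639.   5.  20.] (540, 200) [744.  10.  75.] (40, 250) [72. -2. 64.] (140, 250) [174. -40.   1.] (240, 250) [335. -54.   0.] (340, 250) [491. -68.   1.] (440, 250) [616. -45.  77.] (540, 250) [752. -60.  76.] (40, 300) [ -37. -119.    1.] (140, 300) [ 149. -130.    1.] (240, 300) [442.  80. 342.] (340, 300) [ 485. -158.    1.] (440, 300) [505.  67. 332.] (540, 300) [ 830. -198.    0.] (40, 350) [ -84. -227.   -0.] (140, 350) [415.  73. 351.] (240, 350) [446.  79. 361.] (340, 350) [469.  72. 355.] (440, 350) [504.  49. 335.] (540, 350) [521.  66. 356.]
```

View pics/w1.png

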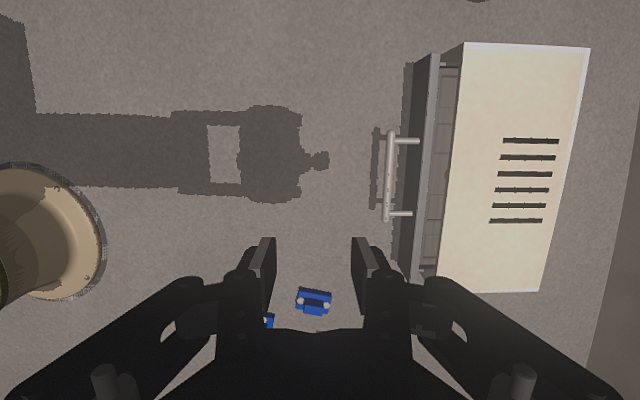

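The handle bar runs from (391,131) to (386,222). The panel is at about (428,170) and the drawer is slightly open.

```bash
python3 - <<'E'
from h import *
for nm in ['w1']:
    c,im,d=load(nm); P=cloud('wrist',d,c)
    v,u=np.mgrid[0:400,0:640]
    m=(abs(u-390)<8)&(v>135)&(v<218)&(P[...,2]>45)&(P[...,2]<66)
    print(m.sum(),P[m].mean(0),np.polyfit(P[m][:,1],P[m][:,0],1),np.percentile(P[m][:,2],[5,50,95]))
    # bar ends via ray
    for e in [(391,131),(386,222)]: print(onz('wrist',[e],55,c))
    # panel top edge (bright strip) z=70 & housing front edge top z=76
    for e in [(441,55),(424,280),(464,42),(437,290),(590,48),(540,292)]: print(e,P[e[1],e[0]].round(),onz('wrist',[e],76,c).round(1))
t=np.load('top0.npy'); P=cloud('top',t); im=cv2.imread('pics/top0.png')
v,u=np.mgrid[0:400,0:640]
m=(u>272)&(u<316)&(v>168)&(v<182)&(P[...,2]>48)&(P[...,2]<66)
print('top',m.sum(),P[m].mean(0),np.polyfit(P[m][:,1],P[m][:,0],1))
E
```

```text
740 [555.56913304  54.07095689  59.31455933] [5.81977809e-02 5.52422323e+02] [56.23349861 59.58553973 61.41896452]
[[561.38685792 109.18418344  55.        ]]
[[551.89330006  -8.07168477  55.        ]]
(441, 55) [638. 197.  18.] [[613.4 187.   76. ]]
(424, 280) [ 625. -137.   -1.] [[596.1 -87.4  76. ]]
(464, 42) [639. 199.  75.] [[638.9 198.5  76. ]]
(437, 290) [505.  68. 328.] [[ 614.2 -104.8   76. ]]
(590, 48) [787. 185.  75.] [[786.7 184.4  76. ]]
(540, 292) [ 827. -182.   -0.] [[ 761.3 -125.1   76. ]]
top 196 [553.80079647  45.79477703  58.99934035] [7.24718739e-02 5.50481963e+02]
```

>>> apply_moves:
  targets:
    - [28,[96,-10,-100],[0,0,0.3]]
    - [28,[96,-10,-100],[0,0,0.3]]
    - [28,[96,-10,-140],[0,0,0.3]]
    - [28,[96,-10,-180],[0,0,0.3]]
    - [28,[96,-10,-200],[0,0,0.3]]
    - [28,[96,-10,-220],[0,0,0.3]]
    - [28,[96,-10,-235],[0,0,0.3]]
    - [28,[96,-10,-235],[0,0,0.3]]
    - [28,[96,-10,-235],[0,0,0.3]]
    - [5,[96,-10,-235],[0,0,0.3]]
    - [5,[96,-10,-235],[0,0,0.3]]
    - [5,[96,-10,-235],[0,0,0.3]]
    - [5,[96,-10,-235],[0,0,0.3]]
  squeeze: 40

```text
time_s: 2.9
eef_pos: [557.1, 50.6, 37.5]
ee_rot: [0.0, 0.739, 0.674, 0.001]
force: [-2.6, 1.5, 6.5]
grip_width: 0.111
grip_force: 39.2
```

>>> apply_moves:
  targets:
    - [5,[-10,0.9,0],[0,0,0]]
    - [5,[-25,2.3,0],[0,0,0]]
    - [5,[-40,3.6,0],[0,0,0]]
    - [5,[-55,5,0],[0,0,0]]
    - [5,[-70,6.4,0],[0,0,0]]
    - [5,[-80,7.3,0],[0,0,0]]
    - [5,[-84,7.7,0],[0,0,0]]
    - [5,[-84,7.7,0],[0,0,0]]

```text
time_s: 3.7
eef_pos: [473.0, 58.6, 37.4]
ee_rot: [0.0, 0.739, 0.674, 0.001]
force: [-3.2, 6.0, 8.2]
grip_width: 0.11
grip_force: 40.6
```

>>> apply_moves:
  targets:
    - [5,[-2,0.2,0],[0,0,0]]
    - [5,[-4,0.4,0],[0,0,0]]
    - [5,[-6,0.5,0],[0,0,0]]
    - [5,[-8,0.7,0],[0,0,0]]
    - [5,[-8,0.7,0],[0,0,0]]

```text
time_s: 4.2
eef_pos: [466.3, 59.3, 37.5]
ee_rot: [0.001, 0.739, 0.674, 0.002]
force: [3.1, 6.6, 4.2]
grip_width: 0.111
grip_force: 40.2
```

>>> apply_moves:
  targets:
    - [5,[-2,0.2,0],[0,0,0]]
    - [5,[-4,0.4,0],[0,0,0]]
    - [5,[-4,0.4,0],[0,0,0]]

```text
time_s: 4.5
eef_pos: [466.3, 59.3, 37.6]
ee_rot: [0.005, 0.739, 0.673, 0.006]
force: [25.8, 8.4, -18.6]
grip_width: 0.11
grip_force: 39.0
```

>>> apply_moves:
  targets:
    - [5,[4,-0.4,0],[0,0,0]]
    - [28,[4,-0.4,0],[0,0,0]]
    - [28,[4,-0.4,0],[0,0,0]]
    - [28,[4,-0.4,0],[0,0,0]]
    - [28,[4,-0.4,40],[0,0,0]]
    - [28,[4,-0.4,90],[0,0,0]]
    - [28,[4,-0.4,140],[0,0,0]]
    - [28,[4,-0.4,190],[0,0,0]]
    - [28,[4,-0.4,240],[0,0,0]]
    - [28,[4,-0.4,240],[0,0,0]]
    - [28,[4,-0.4,240],[0,0,0]]

```text
time_s: 5.6
eef_pos: [464.6, 58.7, 276.6]
ee_rot: [0.001, 0.739, 0.674, 0.0]
force: [-0.4, -0.2, -0.9]
grip_width: 0.333
grip_force: 0.0
```

```bash
python3 - <<'E'
from h import *
pose(); shot('wrist','w2'); shot('top','t2')
E
```

```text
t 5.6 TCP [464.6  58.7 276.6] yaw -5.26 zax [ 1.4e-03 -3.0e-04 -1.0e+00] F [-0.4 -0.2 -0.9] gw 28.4 gf 0.0
```

View pics/w2.png

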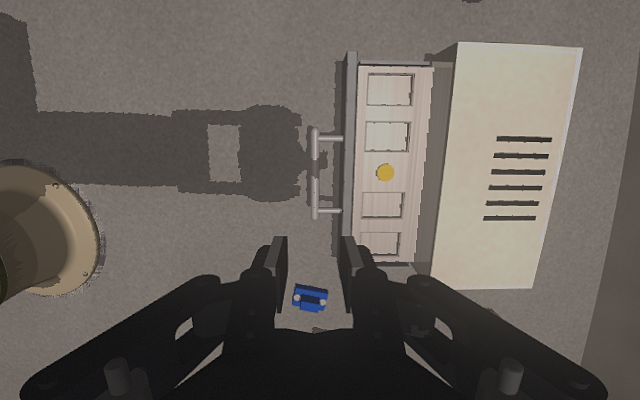

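The drawer is fully open. The pad is at (385,172) and the pockets are at (390,90), (387,136), (383,204) and (380,243).

```bash
python3 - <<'E'
from h import *
for n,nm in [('wrist','w2'),('top','t2')]:
    c,im,d=load(nm); h=cv2.cvtColor(im,cv2.COLOR_BGR2HSV)
    m=((h[...,0]>15)&(h[...,0]<32)&(h[...,1]>120)&(h[...,2]>90)).astype(np.uint8)
    k,l,s,ct=cv2.connectedComponentsWithStats(m)
    for i in range(1,k):
        if 30<s[i,4]<800: print(nm,s[i],ct[i].round(1),onz(n,[ct[i]],31,c).round(1))
c,im,d=load('w2')
g=cv2.cvtColor(im,cv2.COLOR_BGR2GRAY)
# pocket floors+walls outlines: dark edge lines
roi=g[60:262,358:436]
e=cv2.adaptiveThreshold(g,255,cv2.ADAPTIVE_THRESH_MEAN_C,cv2.THRESH_BINARY_INV,15,6)
mask=np.zeros_like(e); cv2.fillPoly(mask,[np.array([[361,68],[431,70],[412,260],[359,260]])],1)
cs,hi=cv2.findContours((e>0).astype(np.uint8)*mask,cv2.RETR_CCOMP,cv2.CHAIN_APPROX_NONE)
for q in cs:
    r=cv2.minAreaRect(q)
    if min(r[1])>14: 
        w=onz('wrist',q[:,0,:].astype(float),28,c)[:,:2].astype(np.float32); print(np.round(r[0]),np.round(r[1]),'world',cv2.minAreaRect(w))
E
```

```text
w2 [377 164  17  17 226] [384.9 172.2] [[564.1  50.8  31. ]]
[380. 246.] [29. 42.] world ((553.9569091796875, -59.23163986206055), (46.69050598144531, 60.79838180541992), 84.63909149169922)
[382. 205.] [28. 45.] world ((559.8677978515625, 3.2339038848876953), (41.4642448425293, 62.34393310546875), 85.2071304321289)
[381. 204.] [40. 24.] world ((558.38623046875, 4.816104888916016), (35.55598831176758, 56.446624755859375), 84.71003723144531)
[384. 172.] [17. 18.] world ((563.6624145507812, 51.23782730102539), (23.682910919189453, 25.349817276000977), 84.97662353515625)
[387. 136.] [31. 48.] world ((568.6055297851562, 98.19550323486328), (40.831912994384766, 62.41324996948242), 85.01884460449219)
[386. 136.] [42. 28.] world ((567.6795043945312, 98.9407730102539), (36.79941940307617, 56.43177032470703), 85.08711242675781)
[390.  90.] [33. 48.] world ((574.2542114257812, 157.49813842773438), (40.545841217041016, 61.28779602050781), 85.35872650146484)
[389.  90.] [44. 30.] world ((573.1276245117188, 156.96958923339844), (36.85957717895508, 56.85954284667969), 85.42876434326172)
```

>>> apply_moves:
  targets:
    - [50,[55,215,10],[0,0,0]]
    - [50,[55,215,10],[0,0,0]]
    - [50,[55,215,10],[0,0,0]]
    - [50,[55,215,10],[0,0,0]]
    - [50,[55,215,10],[0,0,0]]
    - [50,[55,215,10],[0,0,0]]
    - [50,[55,215,10],[0,0,0]]
    - [50,[55,215,10],[0,0,0]]

```text
time_s: 6.5
eef_pos: [519.5, 272.7, 285.7]
ee_rot: [-0.0, 0.739, 0.674, -0.001]
force: [-0.0, 0.1, 0.3]
grip_width: 0.585
grip_force: 0.0
```

```bash
python3 - <<'E'
from h import *
pose(); c,im,d=shot('wrist','w3')
cv2.imwrite('pics/w3c.png',cv2.resize(im[20:220,150:550],None,fx=2,fy=2,interpolation=cv2.INTER_CUBIC))
E
```

```text
t 6.5 TCP [519.5 272.7 285.7] yaw -5.32 zax [-1.2e-03 -6.0e-04 -1.0e+00] F [-0.   0.1  0.3] gw 50.0 gf 0.0
```

View pics/w3c.png

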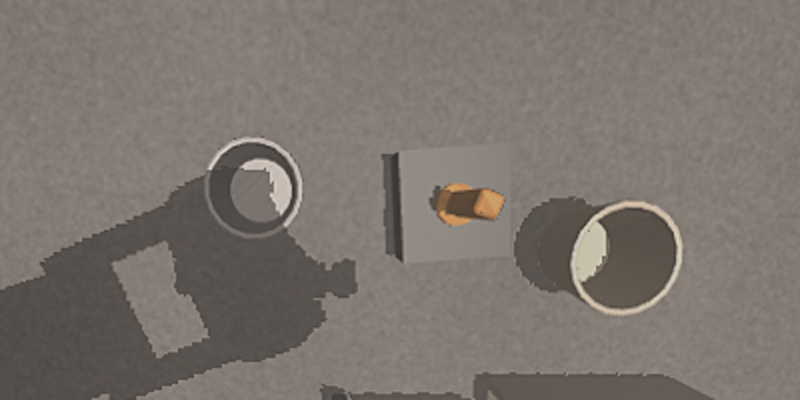

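The pot rim is centred at crop (253,188). The stand face centre is near (455,203), the brush top square is at (490,205), and the beaker is at (627,258).

```bash
python3 - <<'E'
from h import *
c,im,d=load('w3'); P=cloud('wrist',d,c)
h=cv2.cvtColor(im,cv2.COLOR_BGR2HSV); z=P[...,2]
v,u=np.mgrid[0:400,0:640]; R=(u>340)&(u<420)&(v>80)&(v<160)
o=R&(h[...,1]>90); 
print('V on brush',[ (v0,[tuple(h[v0,x]) for x in range(386,404,2)]) for v0 in (118,124,128)])
m=o&(z>122)&(z<138); w=P[m][:,:2].astype(np.float32); print('top by depth',m.sum(),P[m].mean(0),cv2.minAreaRect(w))
m=o&(h[...,2]>190); print('bright',m.sum()); q=np.argwhere(m&(u>386))[:,::-1].astype(float); ww=onz('wrist',q,130,c)[:,:2].astype(np.float32); print(ww.mean(0),cv2.minAreaRect(ww))
# stand top
m=R&(abs(z-50)<6)&(h[...,1]<60); print('stand',m.sum(),cv2.minAreaRect(P[m][:,:2].astype(np.float32)))
# pot rim
m=(abs(z-50)<5)&(u>245)&(u<310)&(v>75)&(v<150); w=P[m][:,:2].astype(np.float32)
print('pot',m.sum(),cv2.minEnclosingCircle(w),z[m].mean())
# sample crop
cv2.imwrite('pics/br.png',cv2.resize(im[95:150,355:415],None,fx=10,fy=10,interpolation=cv2.INTER_NEAREST))
E
```

```text
V on brush [(118, [(np.uint8(14), np.uint8(95), np.uint8(89)), (np.uint8(14), np.uint8(96), np.uint8(85)), (np.uint8(14), np.uint8(130), np.uint8(161)), (np.uint8(15), np.uint8(134), np.uint8(200)), (np.uint8(18), np.uint8(123), np.uint8(199)), (np.uint8(18), np.uint8(124), np.uint8(200)), (np.uint8(16), np.uint8(132), np.uint8(203)), (np.uint8(15), np.uint8(142), np.uint8(201)), (np.uint8(15), np.uint8(8), np.uint8(132))]), (124, [(np.uint8(14), np.uint8(103), np.uint8(92)), (np.uint8(15), np.uint8(135), np.uint8(178)), (np.uint8(15), np.uint8(136), np.uint8(204)), (np.uint8(15), np.uint8(137), np.uint8(196)), (np.uint8(14), np.uint8(133), np.uint8(191)), (np.uint8(15), np.uint8(135), np.uint8(200)), (np.uint8(16), np.uint8(131), np.uint8(202)), (np.uint8(14), np.uint8(98), np.uint8(133)), (np.uint8(16), np.uint8(20), np.uint8(137))]), (128, [(np.uint8(15), np.uint8(97), np.uint8(89)), (np.uint8(14), np.uint8(101), np.uint8(78)), (np.uint8(13), np.uint8(100), np.uint8(79)), (np.uint8(13), np.uint8(124), np.uint8(121)), (np.uint8(14), np.uint8(134), np.uint8(147)), (np.uint8(15), np.uint8(138), np.uint8(163)), (np.uint8(15), np.uint8(104), np.uint8(152)), (np.uint8(13), np.uint8(17), np.uint8(137)), (np.uint8(16), np.uint8(24), np.uint8(137))])]
top by depth 196 [606.96992228 332.79291115 129.94847435] ((607.65625, 332.5412292480469), (14.127777099609375, 13.758872032165527), 63.529117584228516)
bright 171
[608.93646 333.60544] ((608.9342651367188, 333.0690612792969), (10.729920387268066, 10.459911346435547), 66.78280639648438)
stand 2521 ((608.2352294921875, 333.1885681152344), (69.90750122070312, 71.27265167236328), 89.18958282470703)
pot 565 ((480.66363525390625, 353.77935791015625), 31.84573745727539) 49.627695810519036
```

View pics/br.png

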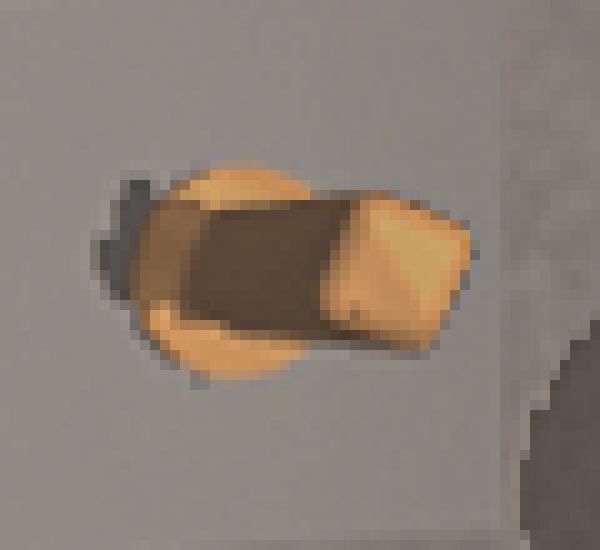

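>>> apply_moves:
  targets:
    - [45,[88.5,60,-60],[0,0,-20.2]]
    - [45,[88.5,60,-100],[0,0,-20.2]]
    - [45,[88.5,60,-100],[0,0,-20.2]]
    - [45,[88.5,60,-100],[0,0,-20.2]]
    - [45,[88.5,60,-100],[0,0,-20.2]]
    - [45,[88.5,60,-140],[0,0,-20.2]]
    - [45,[88.5,60,-170],[0,0,-20.2]]
    - [45,[88.5,60,-197],[0,0,-20.2]]
    - [45,[88.5,60,-197],[0,0,-20.2]]
    - [45,[88.5,60,-197],[0,0,-20.2]]
    - [8,[88.5,60,-197],[0,0,-20.2]]
    - [8,[88.5,60,-197],[0,0,-20.2]]
    - [8,[88.5,60,-197],[0,0,-20.2]]
    - [8,[88.5,60,-197],[0,0,-20.2]]
    - [8,[88.5,60,-197],[0,0,-20.2]]
  squeeze: 40

```text
time_s: 8.05
eef_pos: [608.9, 333.9, 91.3]
ee_rot: [0.0, 0.845, 0.534, 0.001]
force: [-1.5, -1.3, 7.2]
grip_width: 0.157
grip_force: 42.6
```

>>> apply_moves:
  targets:
    - [8,[0,0,20],[0,0,0]]
    - [8,[0,0,45],[0,0,0]]
    - [8,[0,0,80],[0,0,0]]
    - [8,[0,0,85],[0,0,0]]
    - [8,[0,0,85],[0,0,0]]

```text
time_s: 8.55
eef_pos: [608.5, 333.9, 175.6]
ee_rot: [0.0, 0.845, 0.534, 0.001]
force: [-0.3, -0.3, -1.2]
grip_width: 0.153
grip_force: 41.7
```

>>> apply_moves:
  targets:
    - [8,[-30,5,0],[0,0,0]]
    - [8,[-65,11,0],[0,0,0]]
    - [8,[-100,17,0],[0,0,0]]
    - [8,[-128,21,0],[0,0,0]]
    - [8,[-128,21,0],[0,0,0]]
    - [8,[-128,21,0],[0,0,0]]

```text
time_s: 9.15
eef_pos: [479.8, 354.7, 173.5]
ee_rot: [-0.0, 0.845, 0.534, -0.001]
force: [0.7, -0.5, -0.7]
grip_width: 0.153
grip_force: 41.7
```

```bash
python3 - <<'E'
from h import *
pose(); c,im,d=shot('scene','s1')
cv2.imwrite('pics/s1c.png',cv2.resize(im[150:350,370:570],None,fx=3,fy=3,interpolation=cv2.INTER_CUBIC))
print(proj('scene',[[480,354.5,50],[608,333.2,50],[563.5,50.8,31]]).round())
E
```

```text
t 9.15 TCP [479.8 354.7 173.5] yaw -25.42 zax [-1.1e-03 -7.0e-04 -1.0e+00] F [ 0.7 -0.5 -0.7] gw 13.0 gf 41.7
[[483. 249.]
 [459. 287.]
 [340. 235.]]
```

View pics/s1c.png

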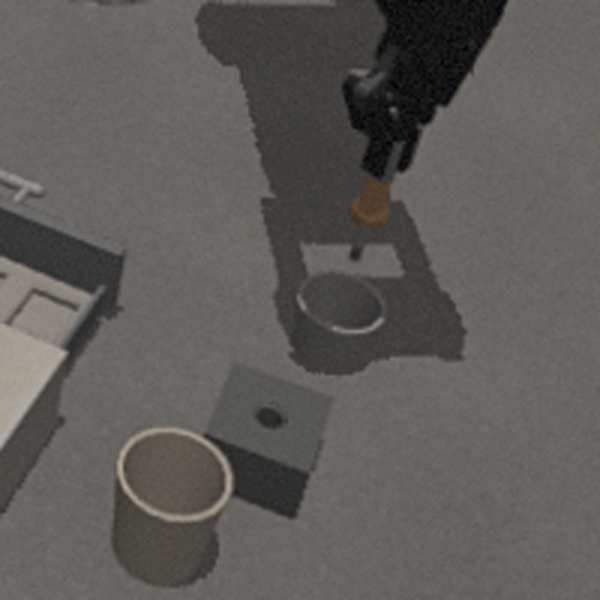

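The brush hangs upright over the pot, with its tip at image (488,235) and the pot mouth at (484,250). Now the dip.

>>> apply_moves:
  targets:
    - [8,[0,0,-30],[0,0,0]]
    - [8,[0,0,-55],[0,0,0]]
    - [8,[0,0,-72],[0,0,0]]
    - [8,[0,0,-72],[0,0,0]]
    - [8,[0,0,-72],[0,0,0]]
    - [8,[0,0,-72],[0,0,0]]
    - [8,[0,0,-72],[0,0,0]]
    - [8,[0,0,-72],[0,0,0]]

```text
time_s: 10.0
eef_pos: [480.5, 354.9, 103.0]
ee_rot: [0.0, 0.846, 0.534, 0.001]
force: [-0.6, -0.4, 0.2]
grip_width: 0.155
grip_force: 41.7
```

```bash
python3 - <<'E'
from h import *
pose(); c,im,d=shot('scene','s2')
print([proj('scene',[[479.8,354.5,z]]).round(1).tolist() for z in (82,92,102)])
E
```

```text
t 10.0 TCP [480.5 354.9 103. ] yaw -25.45 zax [ 1.1e-03  5.0e-04 -1.0e+00] F [-0.6 -0.4  0.2] gw 13.3 gf 41.7
[[[486.9, 238.3]], [[488.0, 234.9]], [[489.1, 231.5]]]
```

>>> apply_moves:
  targets:
    - [8,[0,0,30],[0,0,0]]
    - [8,[0,0,60],[0,0,0]]
    - [8,[0,0,80],[0,0,0]]
    - [8,[0,0,80],[0,0,0]]
    - [8,[0,0,80],[0,0,0]]

```text
time_s: 10.55
eef_pos: [480.0, 354.7, 181.8]
ee_rot: [-0.0, 0.846, 0.534, -0.0]
force: [0.4, 0.1, -0.9]
grip_width: 0.156
grip_force: 41.7
```

>>> apply_moves:
  targets:
    - [8,[84,-303,0],[0,0,0]]
    - [8,[84,-303,0],[0,0,0]]
    - [8,[84,-303,0],[0,0,0]]
    - [8,[84,-303,0],[0,0,0]]
    - [8,[84,-303,0],[0,0,0]]
    - [8,[84,-303,0],[0,0,0]]
    - [8,[84,-303,0],[0,0,0]]
    - [8,[84,-303,0],[0,0,0]]
    - [8,[84,-303,0],[0,0,0]]
    - [8,[84,-303,-30],[0,0,0]]
    - [8,[84,-303,-55],[0,0,0]]
    - [8,[84,-303,-65],[0,0,0]]
    - [8,[84,-303,-65],[0,0,0]]
    - [8,[84,-303,-65],[0,0,0]]

```text
time_s: 11.95
eef_pos: [564.6, 52.4, 118.3]
ee_rot: [0.0, 0.845, 0.534, 0.001]
force: [0.1, -0.6, 1.3]
grip_width: 0.155
grip_force: 41.7
```

>>> apply_moves:
  targets:
    - [8,[0,0,-1],[0,0,0]]
    - [8,[0,0,-2],[0,0,0]]
    - [8,[0,0,-3],[0,0,0]]
    - [8,[0,0,-3],[0,0,0]]

```text
time_s: 12.35
eef_pos: [564.2, 51.8, 114.4]
ee_rot: [0.0, 0.846, 0.534, 0.0]
force: [0.9, -0.4, -0.7]
grip_width: 0.159
grip_force: 41.7
```

>>> apply_moves:
  targets:
    - [8,[0,0,-1],[0,0,0]]
    - [8,[0,0,-2],[0,0,0]]
    - [8,[0,0,-3],[0,0,0]]
    - [8,[0,0,-3],[0,0,0]]

```text
time_s: 12.75
eef_pos: [564.5, 51.7, 112.2]
ee_rot: [0.0, 0.846, 0.534, 0.0]
force: [-2.0, 0.4, 6.7]
grip_width: 0.16
grip_force: 42.7
```

```bash
python3 - <<'E'
from h import *
pose()
E
```

```text
t 12.75 TCP [564.5  51.7 112.2] yaw -25.45 zax [ 1.e-03 -2.e-04 -1.e+00] F [-2.   0.4  6.7] gw 13.7 gf 42.7
```

>>> apply_moves:
  targets:
    - [8,[0,0,-1],[0,0,0]]
    - [8,[0,0,-1],[0,0,0]]
    - [8,[0,0,-1],[0,0,0]]

```text
time_s: 13.05
eef_pos: [565.0, 51.7, 112.1]
ee_rot: [0.001, 0.846, 0.534, 0.001]
force: [-1.7, 0.6, 11.8]
grip_width: 0.159
grip_force: 43.4
```

```bash
python3 - <<'E'
from h import *
pose(); c,im,d=shot('scene','s3')
cv2.imwrite('pics/s3c.png',cv2.resize(im[150:290,260:440],None,fx=4,fy=4,interpolation=cv2.INTER_CUBIC))
E
```

```text
t 13.05 TCP [565.   51.7 112.1] yaw -25.45 zax [ 2.9e-03 -4.0e-04 -1.0e+00] F [-1.7  0.6 11.8] gw 13.6 gf 43.4
```

View pics/s3c.png

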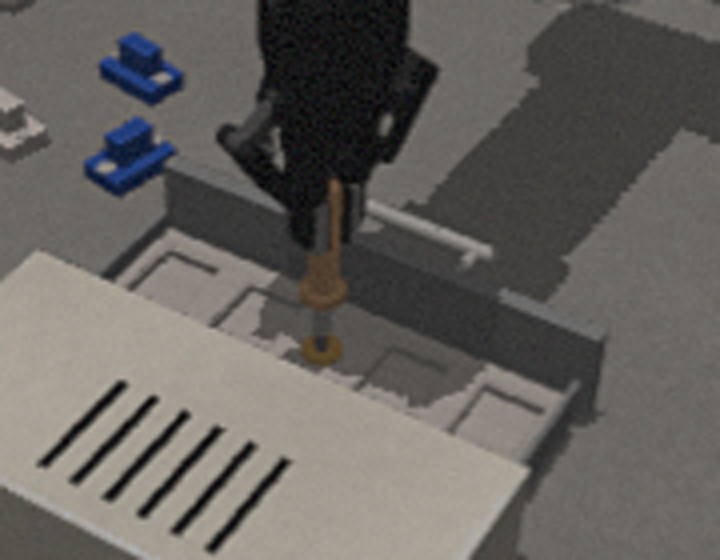

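The tip stands in the middle of the pad at crop (322,348). Next, back to the stand.

>>> apply_moves:
  targets:
    - [8,[0,0,35],[0,0,0]]
    - [8,[0,0,75],[0,0,0]]
    - [8,[44,282,75],[0,0,0]]
    - [8,[44,282,75],[0,0,0]]
    - [8,[44,282,75],[0,0,0]]
    - [8,[44,282,75],[0,0,0]]
    - [8,[44,282,75],[0,0,0]]
    - [8,[44,282,75],[0,0,0]]
    - [8,[44,282,75],[0,0,0]]
    - [8,[44,282,75],[0,0,0]]
    - [8,[44,282,60],[0,0,0]]
    - [8,[44,282,50],[0,0,0]]
    - [8,[44,282,40],[0,0,0]]
    - [8,[44,282,40],[0,0,0]]
    - [8,[44,282,40],[0,0,0]]

```text
time_s: 14.6
eef_pos: [608.3, 333.4, 150.5]
ee_rot: [0.0, 0.846, 0.534, 0.0]
force: [0.1, -0.6, -0.4]
grip_width: 0.155
grip_force: 41.7
```

```bash
python3 - <<'E'
from h import *
pose(); c,im,d=shot('scene','s4')
cv2.imwrite('pics/s4c.png',cv2.resize(im[230:330,410:510],None,fx=6,fy=6,interpolation=cv2.INTER_CUBIC))
E
```

```text
t 14.6 TCP [608.3 333.4 150.5] yaw -25.48 zax [ 1.e-04  0.e+00 -1.e+00] F [ 0.1 -0.6 -0.4] gw 13.3 gf 41.7
```

View pics/s4c.png

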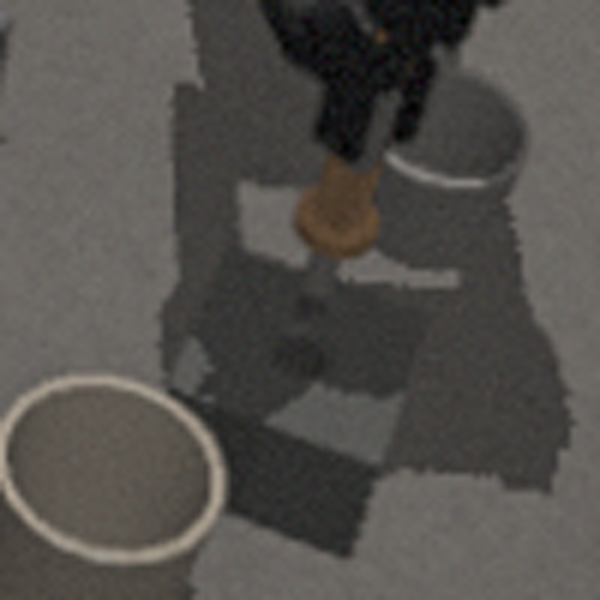

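The tip at crop (310,300) is above the hole at (300,352), and the line between them matches the vertical direction.

>>> apply_moves:
  targets:
    - [8,[0,0,-15],[0,0,0]]
    - [8,[0,0,-25],[0,0,0]]
    - [8,[0,0,-35],[0,0,0]]
    - [8,[0,0,-45],[0,0,0]]
    - [8,[0,0,-53],[0,0,0]]
    - [8,[0,0,-57],[0,0,0]]
    - [8,[0,0,-57],[0,0,0]]
    - [8,[0,0,-57],[0,0,0]]

```text
time_s: 15.45
eef_pos: [608.4, 333.9, 93.7]
ee_rot: [0.0, 0.846, 0.534, 0.0]
force: [0.1, 0.8, 0.4]
grip_width: 0.157
grip_force: 41.7
```

>>> apply_moves:
  targets:
    - [8,[0,0,-2],[0,0,0]]
    - [8,[0,0,-3],[0,0,0]]
    - [8,[0,0,-3],[0,0,0]]
    - [40,[0,0,-3],[0,0,0]]
    - [40,[0,0,-3],[0,0,0]]
    - [40,[0,0,-3],[0,0,0]]
    - [40,[0,0,-3],[0,0,0]]
    - [40,[0,0,30],[0,0,0]]
    - [40,[0,0,70],[0,0,0]]
    - [40,[0,0,120],[0,0,0]]
    - [40,[0,0,170],[0,0,0]]
    - [40,[0,0,190],[0,0,0]]
    - [40,[0,0,190],[0,0,0]]

```text
time_s: 16.75
eef_pos: [608.9, 334.1, 287.2]
ee_rot: [0.001, 0.845, 0.534, 0.003]
force: [0.6, 0.5, 0.2]
grip_width: 0.469
grip_force: 0.0
```

```bash
python3 - <<'E'
from h import *
pose(); c,im,d=shot('scene','s5'); P=cloud('scene',d,c)
h=cv2.cvtColor(im,cv2.COLOR_BGR2HSV)
v,u=np.mgrid[0:400,0:640]; R=(u>430)&(u<500)&(v>230)&(v<310)&(h[...,1]>90)
q=P[R&(P[...,2]>40)]; print(R.sum(), 'z',np.percentile(q[:,2],[1,50,99]).round(1))
hi=q[q[:,2]>110]; lo=q[q[:,2]<75]; print(hi.mean(0).round(1),lo.mean(0).round(1))
print(proj('scene',[[608.2,333.2,130],[608.2,333.2,56]]).round(1))
g=np.argwhere(R); print(g[:,0].min(),g[g[:,0]<g[:,0].min()+4].mean(0))
E
```

```text
t 16.75 TCP [608.9 334.1 287.2] yaw -25.45 zax [ 0.0065  0.0022 -1.    ] F [0.6 0.5 0.2] gw 40.1 gf 0.0
310 z [ 51.9  86.3 130.9]
[613.7 333.9 122.7] [615.2 333.8  59.5]
[[467.8 259.4]
 [460.  285.3]]
258 [260.  467.5]
```

The brush stands upright in its stand with its top at 130 mm. Now over to the inserts.

>>> apply_moves:
  targets:
    - [60,[-209,-654,0],[0,0,20]]
    - [60,[-209,-654,0],[0,0,20]]
    - [60,[-209,-654,0],[0,0,20]]
    - [60,[-209,-654,0],[0,0,20]]
    - [60,[-209,-654,0],[0,0,20]]
    - [60,[-209,-654,0],[0,0,20]]
    - [60,[-209,-654,0],[0,0,20]]
    - [60,[-209,-654,0],[0,0,20]]
    - [60,[-209,-654,0],[0,0,20]]
    - [60,[-209,-654,0],[0,0,20]]
    - [60,[-209,-654,0],[0,0,20]]
    - [60,[-209,-654,0],[0,0,20]]
    - [60,[-209,-654,0],[0,0,20]]
    - [60,[-209,-654,0],[0,0,20]]
    - [60,[-209,-654,0],[0,0,20]]
    - [60,[-209,-654,0],[0,0,20]]
    - [60,[-209,-654,0],[0,0,20]]
    - [60,[-209,-654,0],[0,0,20]]

```text
time_s: 18.6
eef_pos: [399.6, -319.1, 283.0]
ee_rot: [-0.0, 0.739, 0.673, 0.0]
force: [0.3, -0.0, 1.0]
grip_width: 0.706
grip_force: 0.0
```

```bash
cat > ins.py <<'E'
from h import *
import sys
def find(nm,lo=170):
    c,im,d=load(nm); P=cloud('wrist',d,c); h=cv2.cvtColor(im,cv2.COLOR_BGR2HSV); z=P[...,2]
    m=((P[...,0]>330)&(P[...,0]<600)&(P[...,1]<-90)&(P[...,1]>-480)&(z>6)&(z<45)&(h[...,1]<60)).astype(np.uint8)
    n,l,s,ct=cv2.connectedComponentsWithStats(m)
    for i in range(1,n):
        if s[i,4]<150: continue
        q=P[l==i]; rib=q[(q[:,2]>30)&(q[:,2]<38)]; base=q[(q[:,2]>8)&(q[:,2]<30)]
        f=lambda a:[np.round(x,1).tolist() if not np.isscalar(x) else round(x,1) for x in cv2.minAreaRect(a[:,:2].astype(np.float32))]
        print(ct[i].round(),s[i,4],'all',f(q),'rib',len(rib),f(rib) if len(rib)>10 else '','zmax',q[:,2].max().round(1))
E
python3 - <<'E'
from ins import *
pose(); shot('wrist','w6'); find('w6')
E
```

```text
t 18.6 TCP [ 399.6 -319.1  283. ] yaw -5.36 zax [-3.e-04  5.e-04 -1.e+00] F [ 0.3 -0.   1. ] gw 60.3 gf 0.0
[343. 115.] 973 all [[448.7, -246.2], [53.1, 34.2], 71.2] rib 283 [[448.8, -246.1], [28.9, 16.3], 70.6] zmax 37.0
[345. 198.] 822 all [[443.6, -365.8], [33.8, 54.0], 12.2] rib 237 [[443.6, -366.1], [16.0, 30.3], 12.1] zmax 36.3
```

View pics/w6.png

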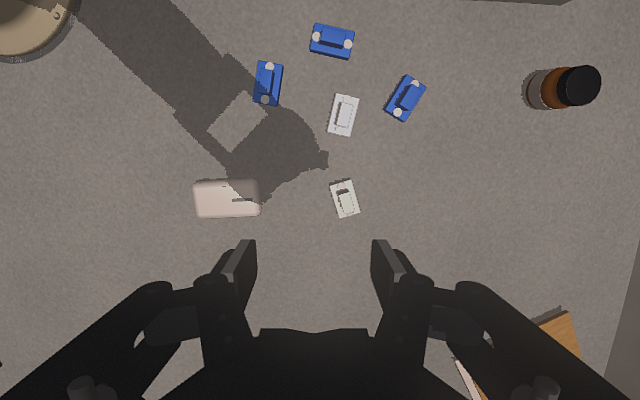

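This shows insert A at (343,115), insert B at (345,198), three blue ones to avoid, the mouse at (227,198) and the jar at (565,88). Picking A.

>>> apply_moves:
  targets:
    - [36,[49,73,-60],[0,0,-13.6]]
    - [36,[49,73,-100],[0,0,-13.6]]
    - [36,[49,73,-150],[0,0,-13.6]]
    - [36,[49,73,-180],[0,0,-13.6]]
    - [36,[49,73,-210],[0,0,-13.6]]
    - [36,[49,73,-235],[0,0,-13.6]]
    - [36,[49,73,-255],[0,0,-13.6]]
    - [36,[49,73,-265],[0,0,-13.6]]
    - [36,[49,73,-265],[0,0,-13.6]]
    - [36,[49,73,-265],[0,0,-13.6]]
  squeeze: 40

```text
time_s: 19.65
eef_pos: [448.7, -247.4, 19.2]
ee_rot: [0.001, 0.814, 0.58, 0.0]
force: [0.3, -1.1, -0.4]
grip_width: 0.422
grip_force: 0.0
```

>>> apply_moves:
  targets:
    - [10,[0,0,0],[0,0,0]]
    - [10,[0,0,0],[0,0,0]]
    - [10,[0,0,0],[0,0,0]]
    - [10,[0,0,0],[0,0,0]]
    - [10,[0,0,0],[0,0,0]]

```text
time_s: 20.15
eef_pos: [448.8, -247.6, 19.5]
ee_rot: [0.001, 0.814, 0.58, 0.0]
force: [-0.6, 1.0, 6.5]
grip_width: 0.178
grip_force: 40.8
```

>>> apply_moves:
  targets:
    - [10,[0,0,40],[0,0,0]]
    - [10,[0,0,90],[0,0,0]]
    - [10,[0,0,130],[0,0,0]]
    - [10,[109,250.5,130],[0,0,-76.1]]
    - [10,[109,250.5,130],[0,0,-76.1]]
    - [10,[109,250.5,130],[0,0,-76.1]]
    - [10,[109,250.5,130],[0,0,-76.1]]
    - [10,[109,250.5,130],[0,0,-76.1]]
    - [10,[109,250.5,130],[0,0,-76.1]]
    - [10,[109,250.5,130],[0,0,-76.1]]
    - [10,[109,250.5,130],[0,0,-76.1]]
    - [10,[109,250.5,130],[0,0,-76.1]]
    - [10,[109,250.5,130],[0,0,-76.1]]
    - [10,[109,250.5,110],[0,0,-76.1]]
    - [10,[109,250.5,80],[0,0,-76.1]]
    - [10,[109,250.5,60],[0,0,-76.1]]
    - [10,[109,250.5,50],[0,0,-76.1]]
    - [10,[109,250.5,50],[0,0,-76.1]]
    - [10,[109,250.5,50],[0,0,-76.1]]

```text
time_s: 22.05
eef_pos: [557.7, 3.2, 69.3]
ee_rot: [0.0, 0.999, -0.045, 0.001]
force: [-0.2, -0.8, -0.4]
grip_width: 0.18
grip_force: 39.8
```

```bash
python3 - <<'E'
from h import *
pose(); c,im,d=shot('wrist','w7'); 
cc,im2,_=shot('top','t7')
P=cloud('wrist',d,c); v,u=np.mgrid[0:400,0:640]
x=P[...,0]; y=P[...,1]; z=P[...,2]
m=(abs(x-559)<40)&(abs(y-3)<35)&(z>55)&(z<68)
print(m.sum(), cv2.minAreaRect(P[m][:,:2].astype(np.float32)) if m.sum()>10 else '')
o=np.zeros((400,800,3),np.uint8); o[:,:640]=im; o[:160,640:]=cv2.resize(im2[130:170,275:315],(160,160))
cv2.imwrite('pics/w7c.png',o)
E
```

```text
t 22.05 TCP [557.7   3.2  69.3] yaw -95.16 zax [ 1.5e-03 -3.0e-04 -1.0e+00] F [-0.2 -0.8 -0.4] gw 15.4 gf 39.8
2169 ((574.2002563476562, 0.9976882934570312), (34.155155181884766, 27.462915420532227), 85.51123046875)
```

View pics/w7c.png

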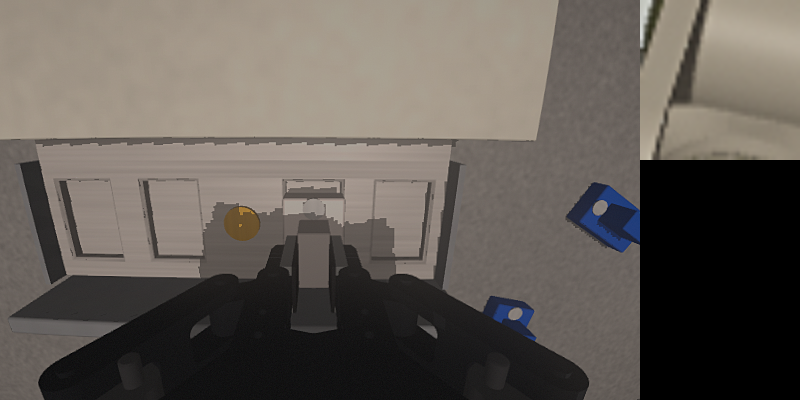

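The insert is held square over pocket 1: its base shows at (283..345, 197) and the pocket mouth at (283..345, 180). The pad is at (241,222).

```bash
python3 - <<'E'
from h import *
c,im,d=load('w7'); h=cv2.cvtColor(im,cv2.COLOR_BGR2HSV); P=cloud('wrist',d,c)
m=((h[...,0]>15)&(h[...,0]<32)&(h[...,1]>120)&(h[...,2]>60)).astype(np.uint8); m[:150]=0
k,l,s,ct=cv2.connectedComponentsWithStats(m); i=1+s[1:,4].argmax(); print('pad',s[i],ct[i],onz('wrist',[ct[i]],31,c))
cnt=cv2.findContours((l==i).astype(np.uint8),0,1)[0][0]; print(cv2.minEnclosingCircle(onz('wrist',cnt[:,0].astype(float),31,c)[:,:2].astype(np.float32)))
z=P[...,2]; b=((z>54)&(z<72)); b[:150]=0; b[250:]=0; b[:,:275]=0; b[:,355:]=0
g=np.argwhere(b)
# far edge and sides of base top, subpixel-ish
q=onz('wrist',g[:,::-1].astype(float),63.8,c)
R=np.array([[np.cos(np.radians(-5.2)),np.sin(np.radians(-5.2))],[-np.sin(np.radians(-5.2)),np.cos(np.radians(-5.2))]])
o=(q[:,:2]-[559.3,3.0])@R.T   # own coordinates about pocket1 centre
far=o[:,0]; sel=far>15
print('far own x',np.percentile(far,[98,99,99.8]),'y sides',np.percentile(o[sel,1],[0.5,2,98,99.5]))
print('rows',g[:,0].min(),'cols at row 205',g[g[:,0]==205][:,1].min(),g[g[:,0]==205][:,1].max())
gr=cv2.cvtColor(im,cv2.COLOR_BGR2GRAY); print('col 315 rows 170-200',gr[170:222,300].tolist())
print('row 188',gr[188,278:350].tolist())
E
```

```text
pad [224 207  36  34 940] [241.2287234  223.34148936] [[565.43530923  50.35144249  31.        ]]
((565.2105712890625, 50.25460433959961), 12.09437084197998)
far own x [30.23106632 30.25174868 30.77859632] y sides [-17.21008    -16.63536375  15.31402861  15.87026107]
rows 193 cols at row 205 283 344
col 315 rows 170-200 [140, 139, 137, 139, 142, 142, 138, 140, 151, 88, 119, 99, 151, 154, 155, 156, 157, 150, 103, 96, 102, 103, 98, 79, 80, 82, 81, 75, 115, 139, 155, 161, 160, 160, 159, 159, 159, 159, 159, 159, 161, 160, 168, 107, 98, 102, 101, 101, 103, 103, 73, 69]
row 188 [152, 152, 153, 151, 129, 114, 116, 98, 103, 163, 159, 149, 101, 104, 104, 103, 104, 104, 104, 104, 104, 105, 103, 93, 96, 96, 96, 97, 98, 96, 95, 96, 98, 96, 95, 116, 165, 160, 160, 159, 160, 149, 100, 103, 104, 104, 104, 104, 103, 103, 103, 105, 102, 94, 95, 96, 95, 91, 111, 158, 156, 146, 82, 96, 121, 119, 129, 158, 154, 152, 153, 152]
```

>>> apply_moves:
  targets:
    - [10,[1.7,-0.5,0],[0,0,0]]
    - [10,[1.7,-0.5,-8],[0,0,0]]
    - [10,[1.7,-0.5,-16],[0,0,0]]
    - [10,[1.7,-0.5,-20],[0,0,0]]
    - [10,[1.7,-0.5,-23],[0,0,0]]
    - [10,[1.7,-0.5,-26],[0,0,0]]
    - [10,[1.7,-0.5,-28],[0,0,0]]
    - [10,[1.7,-0.5,-28],[0,0,0]]

```text
time_s: 22.95
eef_pos: [558.8, 2.8, 40.1]
ee_rot: [-0.0, 0.999, -0.045, -0.0]
force: [0.9, 0.2, -1.1]
grip_width: 0.176
grip_force: 39.8
```

>>> apply_moves:
  targets:
    - [10,[0,0,-1],[0,0,0]]
    - [10,[0,0,-1.5],[0,0,0]]
    - [10,[0,0,-1.5],[0,0,0]]
    - [34,[0,0,-1],[0,0,0]]
    - [34,[0,0,-1],[0,0,0]]
    - [34,[0,0,-1],[0,0,0]]
    - [34,[0,0,20],[0,0,0]]
    - [34,[0,0,50],[0,0,0]]
    - [34,[0,0,100],[0,0,0]]
    - [34,[0,0,150],[0,0,0]]
    - [34,[-50,0,200],[0,0,0]]
    - [34,[-80,0,235],[0,0,0]]
    - [34,[-80,0,235],[0,0,0]]
    - [34,[-80,0,235],[0,0,0]]

```text
time_s: 24.35
eef_pos: [478.6, 2.7, 277.5]
ee_rot: [0.0, 0.999, -0.045, 0.002]
force: [0.2, -0.2, -0.1]
grip_width: 0.402
grip_force: 0.0
```

```bash
python3 - <<'E'
from h import *
pose(); c,im,d=shot('wrist','w8'); P=cloud('wrist',d,c)
x,y,z=P[...,0],P[...,1],P[...,2]; h=cv2.cvtColor(im,cv2.COLOR_BGR2HSV)
m=((h[...,0]>15)&(h[...,0]<32)&(h[...,1]>120)&(h[...,2]>60)&(abs(x-564)<40)&(abs(y-50)<40)).astype(np.uint8)
k,l,s,ct=cv2.connectedComponentsWithStats(m); i=1+s[1:,4].argmax(); pad=onz('wrist',[ct[i]],31,c)[0]; print('pad',s[i],pad)
r=(abs(x-559)<40)&(abs(y-3)<30)
for a,b in ((47,62),(31.5,38)):
    q=P[r&(z>a)&(z<b)]; R=cv2.minAreaRect(q[:,:2].astype(np.float32)); print(len(q),np.median(q[:,2]),R,np.array(R[0])-pad[:2], 'want',-48*np.sin(np.radians(5.2)),-48*np.cos(np.radians(5.2)))
E
```

```text
t 24.35 TCP [478.6   2.7 277.5] yaw -95.16 zax [ 0.0044 -0.0011 -1.    ] F [ 0.2 -0.2 -0.1] gw 34.3 gf 0.0
pad [262 104  18  18 261] [565.34965752  50.28745775  31.        ]
323 54.23972144522469 ((562.0979614257812, 2.230060577392578), (14.882402420043945, 28.353275299072266), 84.86102294921875) [ -3.2516961  -48.05739717] want -4.350363849493448 -47.80245113356658
771 34.225583987929724 ((561.9027099609375, 1.6437416076660156), (33.29957580566406, 53.4189338684082), 83.53131866455078) [ -3.44694756 -48.64371614] want -4.350363849493448 -47.80245113356658
```

Insert A is seated: rib top at 54.2 mm, base top at 34.2 mm, about 1 mm off centre. Next, B.

>>> apply_moves:
  targets:
    - [36,[-79,-322,5],[0,0,107.4]]
    - [36,[-79,-322,5],[0,0,107.4]]
    - [36,[-79,-322,5],[0,0,107.4]]
    - [36,[-79,-322,5],[0,0,107.4]]
    - [36,[-79,-322,5],[0,0,107.4]]
    - [36,[-79,-322,5],[0,0,107.4]]
    - [36,[-79,-322,5],[0,0,107.4]]
    - [36,[-79,-322,5],[0,0,107.4]]
    - [36,[-79,-322,5],[0,0,107.4]]
    - [36,[-79,-322,5],[0,0,107.4]]
    - [36,[-79,-322,5],[0,0,107.4]]
    - [36,[-79,-322,5],[0,0,107.4]]
    - [36,[-79,-322,5],[0,0,107.4]]
    - [36,[-79,-322,5],[0,0,107.4]]
    - [36,[-79,-322,5],[0,0,107.4]]
    - [36,[-79,-322,5],[0,0,107.4]]

```text
time_s: 26.0
eef_pos: [400.1, -319.4, 279.0]
ee_rot: [-0.001, 0.628, 0.778, 0.0]
force: [1.3, 0.7, -0.5]
grip_width: 0.421
grip_force: 0.0
```

```bash
python3 - <<'E'
from ins import *
pose(); shot('wrist','w9'); find('w9')
E
```

```text
t 26.0 TCP [ 400.1 -319.4  279. ] yaw 12.14 zax [-0.0013  0.0016 -1.    ] F [ 1.3  0.7 -0.5] gw 36.0 gf 0.0
[491.  28.] 285 all [[578.2, -92.0], [4.0, 38.8], 90.0] rib 75 [[578.3, -91.1], [1.7, 31.6], 85.0] zmax 44.2
[335. 206.] 813 all [[444.0, -365.5], [33.1, 53.8], 12.8] rib 242 [[443.1, -365.9], [15.8, 30.0], 13.6] zmax 36.2
```

>>> apply_moves:
  targets:
    - [36,[44,-47,-60],[0,0,0.5]]
    - [36,[44,-47,-100],[0,0,0.5]]
    - [36,[44,-47,-150],[0,0,0.5]]
    - [36,[44,-47,-180],[0,0,0.5]]
    - [36,[44,-47,-210],[0,0,0.5]]
    - [36,[44,-47,-235],[0,0,0.5]]
    - [36,[44,-47,-252],[0,0,0.5]]
    - [36,[44,-47,-260],[0,0,0.5]]
    - [36,[44,-47,-260],[0,0,0.5]]
    - [36,[44,-47,-260],[0,0,0.5]]
    - [10,[44,-47,-260],[0,0,0.5]]
    - [10,[44,-47,-260],[0,0,0.5]]
    - [10,[44,-47,-260],[0,0,0.5]]
    - [10,[44,-47,-260],[0,0,0.5]]
    - [10,[44,-47,-260],[0,0,0.5]]

```text
time_s: 27.55
eef_pos: [444.3, -366.7, 21.4]
ee_rot: [0.001, 0.624, 0.781, -0.0]
force: [-0.5, 0.8, 5.9]
grip_width: 0.173
grip_force: 41.0
```

>>> apply_moves:
  targets:
    - [10,[0,0,40],[0,0,0]]
    - [10,[0,0,90],[0,0,0]]
    - [10,[0,0,130],[0,0,0]]
    - [10,[123.4,465,130],[0,0,72]]
    - [10,[123.4,465,130],[0,0,72]]
    - [10,[123.4,465,130],[0,0,72]]
    - [10,[123.4,465,130],[0,0,72]]
    - [10,[123.4,465,130],[0,0,72]]
    - [10,[123.4,465,130],[0,0,72]]
    - [10,[123.4,465,130],[0,0,72]]
    - [10,[123.4,465,130],[0,0,72]]
    - [10,[123.4,465,130],[0,0,72]]
    - [10,[123.4,465,130],[0,0,72]]
    - [10,[123.4,465,130],[0,0,72]]
    - [10,[123.4,465,130],[0,0,72]]
    - [10,[123.4,465,130],[0,0,72]]
    - [10,[123.4,465,100],[0,0,72]]
    - [10,[123.4,465,70],[0,0,72]]
    - [10,[123.4,465,48],[0,0,72]]
    - [10,[123.4,465,48],[0,0,72]]

```text
time_s: 29.55
eef_pos: [565.6, 97.6, 65.8]
ee_rot: [-0.003, 0.047, 0.999, -0.0]
force: [0.3, 0.6, -0.0]
grip_width: 0.174
grip_force: 40.1
```

```bash
python3 - <<'E'
from h import *
pose(); c,im,d=shot('wrist','w10'); h=cv2.cvtColor(im,cv2.COLOR_BGR2HSV); P=cloud('wrist',d,c)
m=((h[...,0]>15)&(h[...,0]<32)&(h[...,1]>120)&(h[...,2]>60)).astype(np.uint8)
k,l,s,ct=cv2.connectedComponentsWithStats(m)
for i in range(1,k):
    if s[i,4]>200: print('pad',s[i],onz('wrist',[ct[i]],31,c))
cv2.imwrite('pics/w10c.png',im)
E
```

```text
t 29.55 TCP [565.6  97.6  65.8] yaw 84.64 zax [-5.5e-03  1.0e-04 -1.0e+00] F [ 0.3  0.6 -0. ] gw 14.9 gf 40.1
pad [226 216  36  34 966] [[565.06966756  50.70207236  31.        ]]
```

View pics/w10c.png

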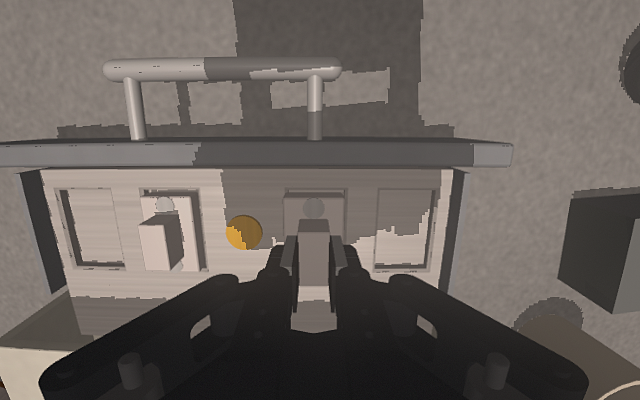

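The insert is above pocket 2 and square, with A seated at (170,235) and the pad at (244,232). I lower it in.

>>> apply_moves:
  targets:
    - [10,[0.6,0,0],[0,0,0.2]]
    - [10,[0.6,0,-8],[0,0,0.2]]
    - [10,[0.6,0,-14],[0,0,0.2]]
    - [10,[0.6,0,-17],[0,0,0.2]]
    - [10,[0.6,0,-20],[0,0,0.2]]
    - [10,[0.6,0,-22],[0,0,0.2]]
    - [10,[0.6,0,-23],[0,0,0.2]]
    - [10,[0.6,0,-23],[0,0,0.2]]

```text
time_s: 30.4
eef_pos: [569.5, 98.6, 47.4]
ee_rot: [0.002, 0.044, 0.999, -0.0]
force: [0.5, -1.1, 12.7]
grip_width: 0.177
grip_force: 42.1
```

>>> apply_moves:
  targets:
    - [10,[0,0,10],[0,0,0]]
    - [10,[0,0,12],[0,0,0]]
    - [10,[0,0,12],[0,0,0]]
    - [10,[0,0,12],[0,0,0]]
    - [10,[0,0,12],[0,0,0]]

```text
time_s: 30.9
eef_pos: [567.6, 98.8, 56.9]
ee_rot: [-0.0, 0.044, 0.999, -0.0]
force: [-0.2, 0.6, -0.3]
grip_width: 0.178
grip_force: 40.4
```

```bash
python3 - <<'E'
from h import *
pose(); c,im,d=shot('wrist','w11')
g=cv2.cvtColor(im,cv2.COLOR_BGR2GRAY); P=cloud('wrist',d,c)
print('col z', [(r,int(g[r,330]),P[r,330,2].round(0)) for r in range(180,236,2)])
cv2.imwrite('pics/w11c.png',cv2.resize(im[170:270,250:370],None,fx=6,fy=6,interpolation=cv2.INTER_NEAREST))
E
```

```text
t 30.9 TCP [567.6  98.8  56.9] yaw 84.94 zax [-8.e-04  0.e+00 -1.e+00] F [-0.2  0.6 -0.3] gw 15.2 gf 40.4
col z [(180, 112, np.float64(29.0)), (182, 113, np.float64(28.0)), (184, 111, np.float64(29.0)), (186, 115, np.float64(28.0)), (188, 98, np.float64(29.0)), (190, 103, np.float64(39.0)), (192, 85, np.float64(43.0)), (194, 87, np.float64(48.0)), (196, 96, np.float64(49.0)), (198, 119, np.float64(51.0)), (200, 124, np.float64(51.0)), (202, 123, np.float64(51.0)), (204, 123, np.float64(51.0)), (206, 123, np.float64(51.0)), (208, 122, np.float64(52.0)), (210, 123, np.float64(50.0)), (212, 123, np.float64(50.0)), (214, 123, np.float64(50.0)), (216, 123, np.float64(51.0)), (218, 123, np.float64(50.0)), (220, 123, np.float64(52.0)), (222, 124, np.float64(51.0)), (224, 124, np.float64(51.0)), (226, 126, np.float64(50.0)), (228, 127, np.float64(51.0)), (230, 127, np.float64(50.0)), (232, 106, np.float64(51.0)), (234, 108, np.float64(50.0))]
```

View pics/w11c.png

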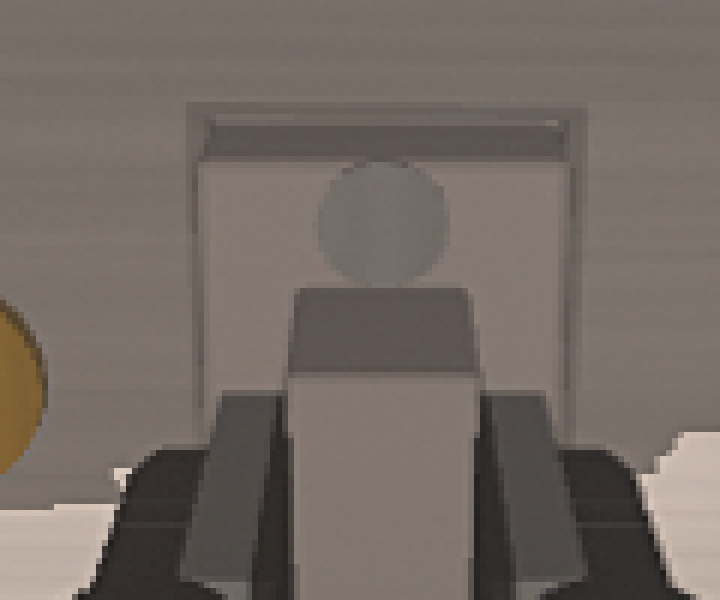

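```bash
python3 - <<'E'
from h import *
c,im,d=load('w11')
a=np.radians(-5.1); R=np.array([[np.cos(a),np.sin(a)],[-np.sin(a),np.cos(a)]]); tcp=np.array([567.6,98.8])
def o(u,v,z): return ((onz('wrist',[(250+u/6-.5,170+v/6-.5)],z,c)[0,:2]-tcp)@R.T).round(2)
for zt in (50,51):
  print('ins top edge L,R',zt,o(198,160,zt),o(568,160,zt))
print('ins bottom edge L,R',o(208,126,36.5),o(566,126,36.5))
print('mouth outer corners',o(188,103,28),o(587,108,28),'inner',o(205,118,26),o(568,122,26))
h=cv2.cvtColor(im,cv2.COLOR_BGR2HSV)
m=((h[...,0]>15)&(h[...,0]<32)&(h[...,1]>120)&(h[...,2]>60)).astype(np.uint8)
k,l,s,ct=cv2.connectedComponentsWithStats(m); i=1+s[1:,4].argmax(); p=onz('wrist',[ct[i]],31,c)[0,:2]; print('pad',p,(p-tcp)@R.T)
E
```

```text
ins top edge L,R 50 [-27.87 -17.07] [-27.94  16.13]
ins top edge L,R 51 [-28.13 -16.96] [-28.19  16.02]
ins bottom edge L,R [-27.84 -17.5 ] [-27.91  17.33]
mouth outer corners [-28.26 -20.37] [-27.81  20.35] inner [-26.23 -18.88] [-25.88  18.68]
pad [565.02223391  50.69703576] [  1.7085183  -48.14167646]
```

The near edge of the insert overlaps the pocket's near edge by about 3 mm, so I shift +2.9 in x and lower again.

>>> apply_moves:
  targets:
    - [10,[2.9,-0.2,0],[0,0,0]]
    - [10,[2.9,-0.2,-4],[0,0,0]]
    - [10,[2.9,-0.2,-8],[0,0,0]]
    - [10,[2.9,-0.2,-11],[0,0,0]]
    - [10,[2.9,-0.2,-13],[0,0,0]]
    - [10,[2.9,-0.2,-15],[0,0,0]]
    - [10,[2.9,-0.2,-15],[0,0,0]]

```text
time_s: 31.65
eef_pos: [570.8, 98.6, 42.3]
ee_rot: [0.0, 0.044, 0.999, -0.0]
force: [-0.6, 0.4, 0.1]
grip_width: 0.175
grip_force: 40.4
```

>>> apply_moves:
  targets:
    - [10,[0,0,-1],[0,0,0]]
    - [10,[0,0,-2],[0,0,0]]
    - [10,[0,0,-2],[0,0,0]]
    - [34,[0,0,-1],[0,0,0]]
    - [34,[0,0,-1],[0,0,0]]
    - [34,[0,0,-1],[0,0,0]]
    - [34,[0,0,20],[0,0,0]]
    - [34,[0,0,50],[0,0,0]]
    - [34,[0,0,100],[0,0,0]]
    - [34,[0,0,150],[0,0,0]]
    - [34,[-50,-20,200],[0,0,0]]
    - [34,[-80,-40,235],[0,0,-90]]
    - [34,[-100,-40,235],[0,0,-90]]
    - [34,[-100,-40,235],[0,0,-90]]
    - [34,[-100,-40,235],[0,0,-90]]
    - [34,[-100,-40,235],[0,0,-90]]
    - [34,[-100,-40,235],[0,0,-90]]
    - [34,[-100,-40,235],[0,0,-90]]
    - [34,[-100,-40,235],[0,0,-90]]

```text
time_s: 33.55
eef_pos: [470.7, 58.6, 277.1]
ee_rot: [-0.0, 0.603, 0.798, -0.0]
force: [0.9, 0.3, -0.5]
grip_width: 0.397
grip_force: 0.0
```

>>> apply_moves:
  targets:
    - [28,[-4,0,0],[0,0,-29]]
    - [28,[-4,0,0],[0,0,-29]]
    - [28,[-4,0,0],[0,0,-29]]
    - [28,[-4,0,0],[0,0,-29]]
    - [28,[-4,0,0],[0,0,-29]]

```text
time_s: 34.05
eef_pos: [466.7, 58.6, 277.1]
ee_rot: [-0.0, 0.782, 0.624, -0.0]
force: [0.1, -0.2, 0.1]
grip_width: 0.329
grip_force: 0.0
```

```bash
python3 - <<'E'
from h import *
pose(); c,im,d=shot('wrist','w12'); P=cloud('wrist',d,c)
x,y,z=P[...,0],P[...,1],P[...,2]; h=cv2.cvtColor(im,cv2.COLOR_BGR2HSV)
m=((h[...,0]>15)&(h[...,0]<32)&(h[...,1]>120)&(h[...,2]>60)&(abs(x-564)<40)&(abs(y-50)<40)).astype(np.uint8)
k,l,s,ct=cv2.connectedComponentsWithStats(m); i=1+s[1:,4].argmax(); pad=onz('wrist',[ct[i]],31,c)[0]; print('pad',s[i],pad)
for cx,cy in ((560,3),(569,98)):
  r=(abs(x-cx)<36)&(abs(y-cy)<28)
  for a,b in ((46,62),(31.5,38)):
    q=P[r&(z>a)&(z<b)]; R=cv2.minAreaRect(q[:,:2].astype(np.float32)); print(len(q),np.median(q[:,2]),np.round(R[0],1),np.round(R[1],1),round(R[2],1),(np.array(R[0])-pad[:2]).round(1))
# other white inserts still on the bench?
c2,im2,d2=shot('top','t12'); Q=cloud('top',d2,c2); h2=cv2.cvtColor(im2,cv2.COLOR_BGR2HSV)
m=((Q[...,2]>6)&(Q[...,2]<45)&(h2[...,1]<50)&(h2[...,2]>150)&(Q[...,1]<-80)&(Q[...,1]>-700)).astype(np.uint8)
k,l,s,ct=cv2.connectedComponentsWithStats(m); print([(s[i].tolist(),np.median(Q[l==i],0).round().tolist()) for i in range(1,k) if s[i,4]>60])
r=(abs(Q[...,1]-57)<60)&(abs(Q[...,0]-468)<25)&(Q[...,2]>48)&(Q[...,2]<66); print('handle',Q[r].mean(0))
E
```

```text
t 34.05 TCP [466.7  58.6 277.1] yaw -12.83 zax [-4.e-04  1.e-04 -1.e+00] F [ 0.1 -0.2  0.1] gw 28.1 gf 0.0
pad [377 155  17  17 229] [566.11843851  50.42311186  31.        ]
296 53.99166375614962 [563.    2.6] [16.5 29.1] 86.4 [ -3.1 -47.8]
551 34.211725358379965 [563.    2.4] [34.1 53.1] 84.8 [ -3.1 -48. ]
335 54.330177449695896 [569.8  97.7] [16.2 30.9] 85.4 [ 3.7 47.3]
715 34.303790885709304 [569.8  97.8] [34.2 54. ] 85.2 [ 3.7 47.4]
[([344, 157, 5, 26, 72], [576.0, -85.0, 29.0]), ([438, 269, 21, 38, 734], [268.0, -348.0, 21.0]), ([571, 315, 10, 20, 129], [172.0, -690.0, 35.0]), ([343, 364, 12, 29, 190], [34.0, -91.0, 11.0])]
handle [468.58063049  62.86656709  58.93789388]
```

View pics/w12.png

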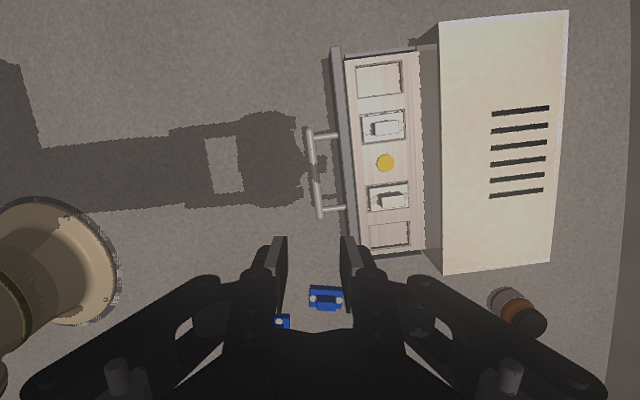

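Both inserts are seated at (383,127) and (388,197): rib tops at 54 mm, about 1 mm off centre, and none are left on the bench. Now I grip the handle and shut the drawer.

>>> apply_moves:
  targets:
    - [28,[0,0.5,-50],[0,0,7.6]]
    - [28,[0,0.5,-100],[0,0,7.6]]
    - [28,[0,0.5,-150],[0,0,7.6]]
    - [28,[0,0.5,-185],[0,0,7.6]]
    - [28,[0,0.5,-210],[0,0,7.6]]
    - [28,[0,0.5,-230],[0,0,7.6]]
    - [28,[0,0.5,-240],[0,0,7.6]]
    - [28,[0,0.5,-240],[0,0,7.6]]
    - [28,[0,0.5,-240],[0,0,7.6]]
    - [5,[0,0.5,-240],[0,0,7.6]]
    - [5,[0,0.5,-240],[0,0,7.6]]
    - [5,[0,0.5,-240],[0,0,7.6]]
    - [5,[0,0.5,-240],[0,0,7.6]]

```text
time_s: 35.45
eef_pos: [467.6, 59.0, 38.4]
ee_rot: [0.001, 0.738, 0.674, 0.001]
force: [-0.5, 0.2, 7.1]
grip_width: 0.111
grip_force: 39.2
```

>>> apply_moves:
  targets:
    - [5,[5,-0.5,0],[0,0,0]]
    - [5,[13,-1.2,0],[0,0,0]]
    - [5,[22,-2,0],[0,0,0]]
    - [5,[31,-2.8,0],[0,0,0]]
    - [5,[40,-3.6,0],[0,0,0]]
    - [5,[49,-4.5,0],[0,0,0]]
    - [5,[58,-5.3,0],[0,0,0]]
    - [5,[67,-6.1,0],[0,0,0]]
    - [5,[76,-6.9,0],[0,0,0]]
    - [5,[85,-7.7,0],[0,0,0]]
    - [5,[92,-8.4,0],[0,0,0]]
    - [5,[98,-8.9,0],[0,0,0]]
    - [5,[103,-9.4,0],[0,0,0]]
    - [5,[106,-9.6,0],[0,0,0]]
    - [5,[108,-9.8,0],[0,0,0]]
    - [5,[108,-9.8,0],[0,0,0]]

```text
time_s: 37.05
eef_pos: [575.5, 48.6, 38.4]
ee_rot: [0.001, 0.739, 0.674, 0.0]
force: [-0.9, -2.7, 5.6]
grip_width: 0.112
grip_force: 39.1
```

>>> apply_moves:
  targets:
    - [5,[1,-0.1,0],[0,0,0]]
    - [5,[2,-0.2,0],[0,0,0]]
    - [5,[3,-0.3,0],[0,0,0]]
    - [5,[3,-0.3,0],[0,0,0]]

```text
time_s: 37.45
eef_pos: [575.8, 48.6, 38.4]
ee_rot: [-0.002, 0.738, 0.674, -0.002]
force: [-15.7, -3.1, 15.8]
grip_width: 0.113
grip_force: 40.4
```

The travel was 110.0 mm to a firm stop, so the drawer is shut. Release and retreat.

>>> apply_moves:
  targets:
    - [5,[-2,0.2,0],[0,0,0]]
    - [28,[-2,0.2,0],[0,0,0]]
    - [28,[-2,0.2,0],[0,0,0]]
    - [28,[-2,0.2,0],[0,0,0]]
    - [28,[-2,0.2,40],[0,0,0]]
    - [28,[-2,0.2,90],[0,0,0]]
    - [28,[-2,0.2,140],[0,0,0]]
    - [28,[-60,0.2,190],[0,0,0]]
    - [28,[-110,0.2,235],[0,0,0]]
    - [28,[-110,0.2,235],[0,0,0]]
    - [28,[-110,0.2,235],[0,0,0]]

```text
time_s: 38.55
eef_pos: [466.6, 49.5, 276.6]
ee_rot: [0.003, 0.738, 0.674, 0.002]
force: [0.7, -0.0, -0.4]
grip_width: 0.326
grip_force: 0.0
```

```bash
python3 - <<'E'
from h import *
pose(); c,im,d=shot('wrist','w13'); shot('scene','s13')
for n,nm in (('wrist','w13'),):
    P=cloud(n,d,c); r=(abs(P[...,1]-48)<45)&(abs(P[...,0]-576)<15)&(P[...,2]>56)&(P[...,2]<66); q=P[r]; a=np.polyfit(q[:,1],q[:,0],1); print('handle x at y=48.6',np.polyval(a,48.6),len(q))
o=np.vstack([np.hstack([im[0:250,300:640],cv2.imread('pics/s13.png')[150:400,200:540]])]); cv2.imwrite('pics/end.png',o)
E
```

```text
t 38.55 TCP [466.6  49.5 276.6] yaw -5.18 zax [ 0.0072 -0.001  -1.    ] F [ 0.7 -0.  -0.4] gw 27.9 gf 0.0
handle x at y=48.6 576.1029387247314 632
```

View pics/end.png

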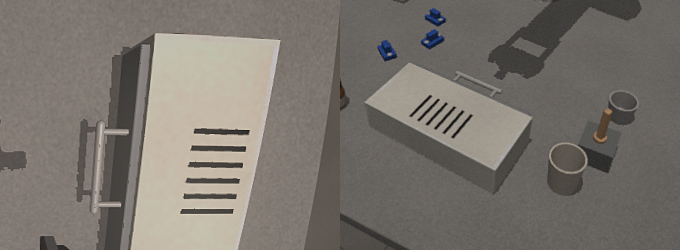

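The drawer is shut (handle at x = 576), the brush is in its stand at (602,125), and the pot is upright at (622,105). Handing in.

```bash
python3 -c "
from rig import ctrl
print(ctrl.finish_job())"
```

```text
the job is handed in; nothing more can be done
None
```

I handed the job in at about 39 s of robot time: gel dipped and dabbed on the pad, brush back in its stand, both white inserts seated in pockets 1 and 2, drawer shut; the hand-in reported no verdict.

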